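# Close the drying cabinet's sash with the hook pole

## Robot

A 6-joint arm with a two-finger parallel gripper is mounted at the origin on the work surface. World frame = base frame: x ahead of the robot, y to its left, z up, the work surface at z = 0. Lengths are in mm, angles in rad, forces in N, time in s.
With the tool pointing down it reaches from about 350 to 775 mm from the base axis. Payload 7.3 kg.
Tool frame: the origin (TCP) lies between the finger pads; the fingertips stand 17 mm ahead of it and the grasp point (between the pads) lies 2 mm behind it; z points along the fingers, y is the direction in which the jaws open and shut (so a half turn about z gives the same grasp; the last joint's range is limited). The gripper opens to 92 mm and grips with 3 to 60 N. Pads are 19 mm wide; open, the fingers measure 130 mm over their backs; the gripper's body (75 mm by 190 mm) begins 47 mm behind the grasp point.
Start: joints at [-1.285, 0.342, 1.524, -0, 1.275, -0.146], TCP at [219.739, -476.821, 243.741] pointing down, gripper open.
Joint ranges: [-2.53, 2.53], [-0.77, 2.02], [0.04, 2.7], [-1, 4.14], [0.28, 2.66], [-3.11, 3.11]. Speed limits (rad/s): [2.57, 2.57, 3.14, 3.14, 3.14, 3.14].

## Interface

Orientations are given as [roll, pitch, yaw] about the fixed x, y, z axes, in that order (R = Rz(yaw) Ry(pitch) Rx(roll)).
In Python, from plant import get_obs, capture, get_calibration, close_job gives the robot as it stands.
- The arm moves only by the tool carry_out, never from a script. Its argument "moves" is one flat list of numbers, 7 for each row, row after row: the shift along the tool's x, y, z normalised to -1 to 1, where 1 is 40 cm, then the turn, a rotation vector about the tool's x, y, z normalised to -1 to 1, where 1 is 30 degrees, then the opening, from 0 (shut) to 1 (fully open). A call has exactly 8 rows; each row is the pose to reach, as a shift and turn from the pose measured when the call began, along the tool's axes at that moment; what a row does not reach only later rows make up. A row lasts 1/10 s, in which the tool goes at most 50 mm and 8.59 degrees, less where a joint would pass 70% of its speed; a pose out of reach is approached as far as the arm can. A call with a number of a shift or a turn outside -1 to 1 is refused whole. A call with a gripper value outside its range is refused whole. The fingers move at their own pace and stop on an object; the grip force is fixed at half the most. Time passes only in rows, so rows that repeat a pose let the fingers close, or fill a call up. It gives the time, the measured TCP pose, the force and the opening at its end, in the units of the state.
- get_obs(): the state, without advancing time (a new reading comes with each control period).
- capture(name): name is "side" or "top"; returns the picture (400x640x3 uint8, red, green, blue); there is no depth.
- get_calibration(name): a dict with "vfov" (degrees; the focal length in pixels is half the picture's height over the tangent of half this angle, whatever the lens; pixels are square), "cx", "cy" (the principal point, pixels), "cam_to_world" (4x4, takes a point from camera to world coordinates). Camera axes: x right, y up, looking along -z (the intrinsics and any distortion apply to the point x, -y, -z); pixel columns grow to the right and rows downward; lengths in mm; the calibration is good to about 2 mm. A picture is of the moment at which its call begins. get_calibration takes no time and is no camera call.
- close_job(): hands the job in, once; it reports no verdict.
The state is a dict: "time": time; "joint_positions": joint angles; "dq": joint speeds; "tau": joint torques, N m; "tool_pos": TCP position; "tcp_rot": TCP orientation; "contact_force": force on the tool from outside, world axes, zero at the start; "moment": the same for the moment, N m; "grip_width": finger opening in mm.
Only numpy, scipy, OpenCV 4.12 (cv2) and the standard library are available. Lean on these libraries where they do the work, as an engineer would, in place of code of your own. Each camera call takes 0.05 s, during which the arm holds its last target.

## Task

Take the hook pole from its rest, drop its hook into the brass ring on the raised red sash of the drying cabinet, draw the sash down until it meets its adjustable rubber stop, and seat it there with a steady, gentle pull of about 8 newtons for a second. Then unhook and stand the pole back in its rest as it was, with the sash left down. Work the sash only with the pole, keep hand and arm off the cabinet, and leave the other things on the bench where they stand.

Things in the scene. Friction and masses are not known exactly. Their poses are not given: they have to be found in the camera images.
- cabinet: Fixed drying cabinet, dark wood and clear panes, 150 deep x 220 wide x 290 high (roof front edge flush with the front); yaw varies. Origin at the centre of its underside; z up; the front looks along its own -x, 75 mm from the origin, and two guide posts stand 18 mm out from it. White ball blanks dry inside.
- sash (a joint): Red framed clear sash, 186 wide x 120 high, sliding straight down the cabinet's front under a pull of 1 to 2 N; it stays where left. Value: m it has come down from the top; starts at 0 to 0.03. It meets its rubber stop somewhere from 0.075 to 0.105: this adjustable stop is set differently each time and not measured, so feel for it. The rubber gives about 1 mm per 6 N.
- ring (a point): Centre of the brass ring in the middle of the sash's top rail. It lies level, hole facing up: hole 20 mm, bar 6 mm thick, 32 mm outside. Centre 22 mm in front of the sash, 107 mm from the cabinet's origin along its -x, 249 mm above the table at sash value 0 and 144 mm at 0.105. Axes as the cabinet's. A load of over 14 N pulls it out.
- pole: Hook pole, 140 g. Origin: centre of its upright wooden grip, 22 thick (x) x 36 wide (y), from 20 mm above to 44 mm below; z up, x towards the hook. From the grip's foot, 34 mm below the origin, a 12 mm shaft runs along x to 95 mm, then 6 mm brass rod to x = 118, stepping up 12 mm to the crook, level from x = 124 to 147, then straight down to the tip.
- pole_grip (a point): Centre of the pole's grip (the pole's origin). Pinch the 22 mm thickness (fingers closing along the pole's x) hard: so held it withstands the pull at the hook best. Fingers fit down to 25 mm below this point before they meet the shaft. Axes as the pole's.
- crook (a point): Underside of the hook's crook, midway along it: 135 mm ahead of the grip centre and 25 mm below it. In use the near side of the ring's bar sits under it, between the step and the down-turned end (17 mm free), and that end hangs in the ring with its tip about 31 mm below the ring's centre. Axes as the pole's.
- hook_tip (a point): Lowest point of the hook's down-turned end, 147 mm ahead of the grip centre along the pole's x and 59 mm below it. Axes as the pole's.
- rest_seat (a point): Where pole_grip lies in the fixed wooden rest, 84 mm above the table; x is the way the hook points, z up. The rest is a block 80 x 90 x 40 high with a rim 16 mm higher round a pocket 30 (x) x 44 (y) that takes the grip's foot; a 22 mm slot in the rim's front lets the shaft out.
- jar: White jar with green lid, 66 diameter x 85 high, origin under its centre. Leave alone.
- water_cup: Blue cup, 72 diameter x 80 high, origin under its centre. Leave alone.
- paint_dish: White dish, 90 diameter x 22 high, origin under its centre. Leave alone.
- blank_stand: Wooden block 130 x 60 x 30 with three white balls on sticks, 118 high in all, origin under its centre. Leave alone.
- brush_bundle: Bundle of bamboo brushes, 230 long, 44 wide, 22 high, lying along its x; origin under its centre. Leave alone.
- brush_pot: Red pot with brushes, 80 diameter x 100 (brushes to 180), origin under its centre. Leave alone.
Not all that is in view belongs to the job. Leave any purple look-alike of the pole alone.

How it is judged:
By the outcome, as a careful person would: the job done as asked, in the order asked, and still so for the second after the job is handed in, with the robot touching nothing.
It also fails if it takes over 67 s, if anything falls off the work surface, if the arm or the gripper's body presses on something with over 40 N, if the wrist force passes 120 N, or if a joint passes its speed limit or range.

## Working session

There is one attempt and no reset: what is moved stays moved. The work goes in short steps, Python scripts to look and compute and a tool call to move; the robot and the scene stay as the last step left them, time stands still between calls to the robot, and variables do not carry over. Pictures are saved under pics/ and viewed, and the job is handed in when it is done.

Besides the shell and the picture viewer there is one more tool, called after "Request:" as name(argument=value, ...) on one line, values as JSON. carry_out: Moves the arm, as the interface text tells. Scaled input: -1 to 1 covers 40 cm each way for a shift and 30 degrees each way for a turn. Its arguments: {"type":"object","properties":{"moves":{"type":"array","items":{"type":"number"}}},"required":["moves"]}

```bash
ls; mkdir -p pics; python3 - <<'E'
from plant import *
import cv2
for n in("side","top"):
    im=capture(n); cv2.imwrite(f"pics/{n}0.png",im[:,:,::-1]); print(n,get_calibration(n))
print(get_obs())
E
```

```text
pics
side {'vfov': 56.53814702711426, 'cx': 317.4449169348075, 'cy': 200.63556505478886, 'cam_to_world': array([[-7.81179192e-01,  4.33795700e-01, -4.48977015e-01,
        -4.10259805e+01],
       [-6.24274349e-01, -5.50109628e-01,  5.54671915e-01,
         6.66675706e+02],
       [-6.37228742e-03,  7.13582993e-01,  7.00541724e-01,
         9.76007151e+02],
       [ 0.00000000e+00,  0.00000000e+00,  0.00000000e+00,
         1.00000000e+00]])}
top {'vfov': 48.834339238548885, 'cx': 318.9775942060833, 'cy': 201.47351057275714, 'cam_to_world': array([[ 1.85488695e-03,  9.88019421e-01, -1.54318447e-01,
         2.58485259e+02],
       [-9.99904183e-01, -2.84460939e-04, -1.38399666e-02,
         3.84248678e+01],
       [-1.37180534e-02,  1.54329332e-01,  9.87924224e-01,
         1.47240572e+03],
       [ 0.00000000e+00,  0.00000000e+00,  0.00000000e+00,
         1.00000000e+00]])}
{'time': 0.1, 'joint_positions': array([-1.28498555e+00,  3.42647982e-01,  1.52492905e+00,  4.21881902e-06,
        1.27539393e+00, -1.45987438e-01]), 'dq': array([ 0.00015422, -0.00211425, -0.00218827,  0.00058857, -0.00034688,
       -0.001046  ]), 'tau': array([ 2.14478932e-03, -4.32005739e+01, -2.44694620e+01,  7.19344709e-02,
        5.26243402e-02, -5.62675666e-05]), 'tool_pos': array([ 219.6448738 , -476.46869981,  243.11443336]), 'tcp_rot': array([-3.14022959e+00, -2.04493881e-04,  4.31796846e-01]), 'contact_force': array([-0.44056262, -0.7588224 ,  0.3883448 ]), 'moment': array([ 0.01019141, -0.0585258 , -0.01475472]), 'grip_width': 91.38644044726587}
```

View pics/side0.png

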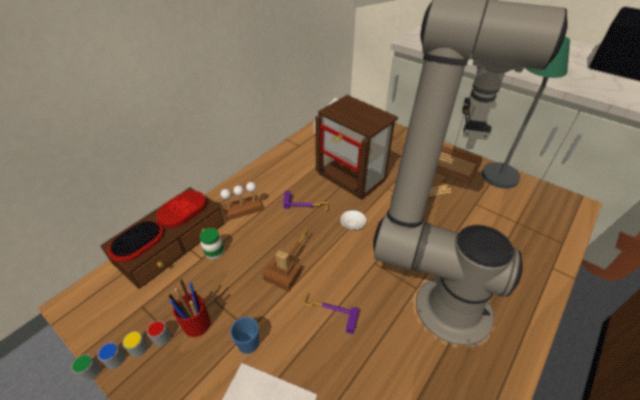

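View pics/top0.png

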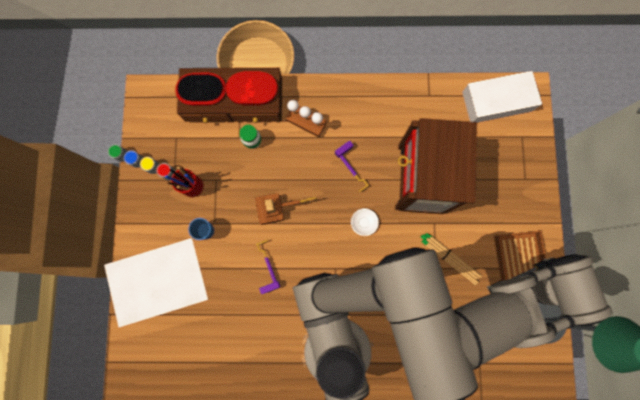

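The top view shows the pole in its rest near (268,206) with its hook near (322,198). The cabinet is at about (437,165) and the ring near (404,161). Next I'll zoom in.

```bash
cat > h.py <<'E'
import numpy as np, cv2
from scipy.optimize import least_squares
from plant import *
def cam(n):
    c=get_calibration(n); f=200/np.tan(np.radians(c['vfov'])/2)
    return f,c['cx'],c['cy'],np.array(c['cam_to_world'])
def proj(n,P):
    f,cx,cy,T=cam(n); P=np.atleast_2d(P).astype(float)
    q=(P-T[:3,3])@T[:3,:3]
    return np.c_[cx+f*q[:,0]/-q[:,2], cy-f*q[:,1]/-q[:,2]]
def ray(n,uv):
    f,cx,cy,T=cam(n); d=np.array([(uv[0]-cx)/f,-(uv[1]-cy)/f,-1]); d=T[:3,:3]@d
    return T[:3,3],d
def atz(n,uv,z):
    o,d=ray(n,uv); return o+d*(z-o[2])/d[2]
def tri(obs):
    A=[];b=[]
    M=np.zeros((3,3));v=np.zeros(3)
    for n,uv in obs:
        o,d=ray(n,uv); d=d/np.linalg.norm(d); Q=np.eye(3)-np.outer(d,d); M+=Q; v+=Q@o
    P=np.linalg.solve(M,v); return P,[np.round(proj(n,P)[0]-uv,1) for n,uv in obs]
def crop(im,x0,y0,w,h,s,name):
    c=cv2.resize(im[y0:y0+h,x0:x0+w,::-1],None,fx=s,fy=s,interpolation=cv2.INTER_CUBIC)
    for i in range(0,w,10): 
        L=8 if i%50 else 16
        cv2.line(c,(i*s,0),(i*s,L),(255,255,255),1)
        if (x0+i)%20==0: cv2.putText(c,str(x0+i),(i*s,26),0,.4,(255,255,255),1)
    for i in range(0,h,10):
        cv2.line(c,(0,i*s),(8,i*s),(255,255,255),1)
        if (y0+i)%20==0: cv2.putText(c,str(y0+i),(10,i*s+4),0,.4,(255,255,255),1)
    cv2.imwrite(f"pics/{name}.png",c)
E
python3 - <<'E'
from h import *
a=cv2.imread('pics/top0.png')[:,:,::-1];b=cv2.imread('pics/side0.png')[:,:,::-1]
crop(a,240,170,100,70,8,'t_pole');crop(a,380,110,110,110,5,'t_cab');crop(b,250,220,80,75,8,'s_pole');crop(b,300,90,110,110,5,'s_cab')
for n in("side","top"): print(proj(n,[[219.6,-476.5,243],[0,0,0]]))
E
```

```text
[[468.82754659 136.26605297]
 [452.88430133 308.85975376]]
[[513.93214788 285.07986696]
 [337.08918752 351.8149104 ]]
```

View pics/t_pole.png

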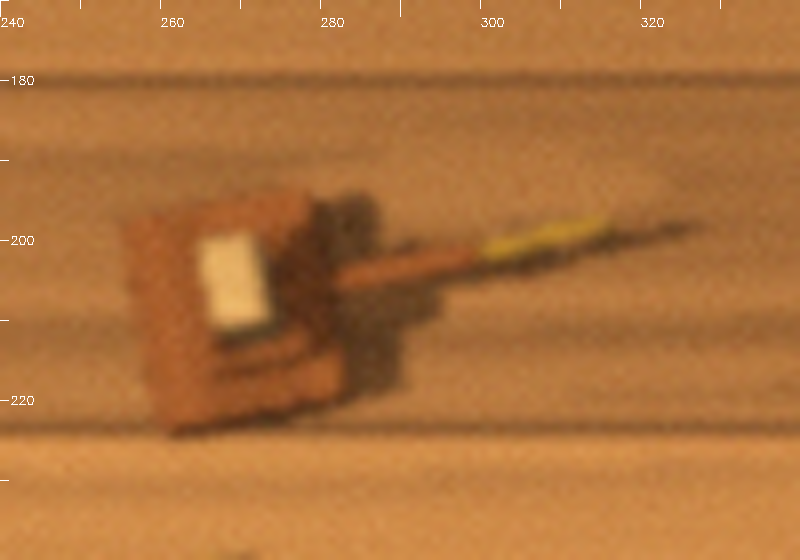

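View pics/s_pole.png

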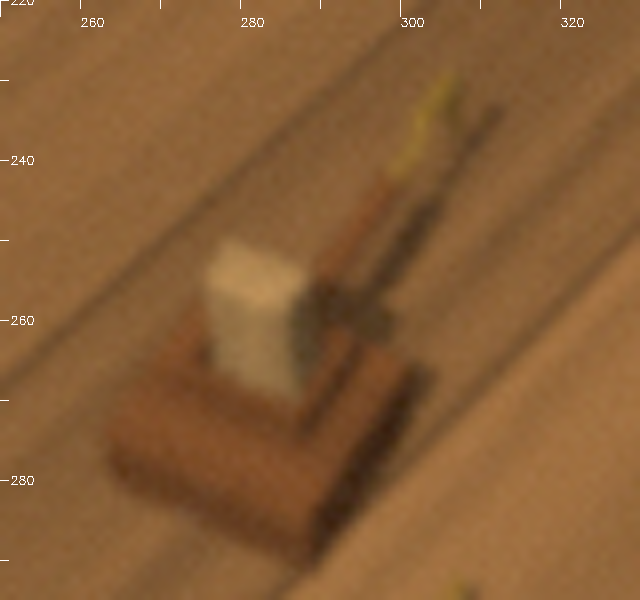

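View pics/t_cab.png

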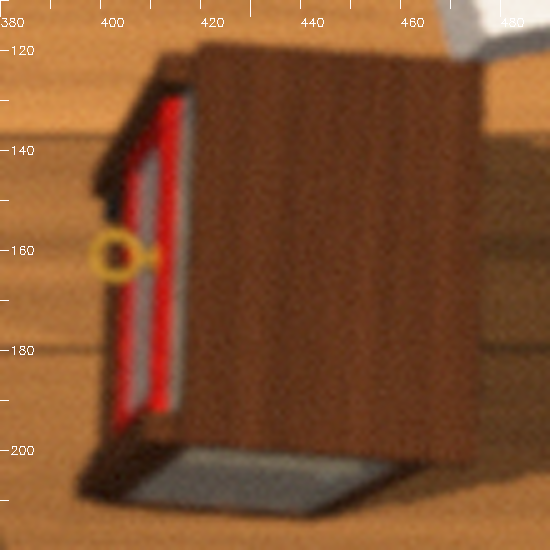

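View pics/s_cab.png

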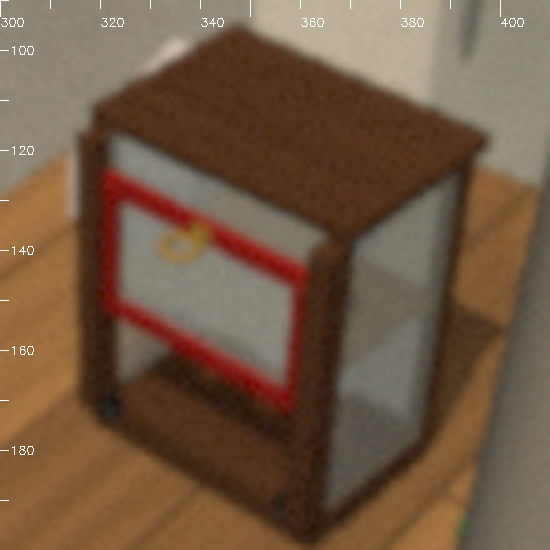

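```bash
python3 - <<'E'
from h import *
o=.45
def t(name,a,b):
    P,r=tri([("top",np.array(a)-o),("side",np.array(b)-o)]); print(name,P.round(1),r)
t('ring',(403,161),(336.4,139))
t('grip top',(269.4,205.1),(282.5,254))
t('hook end',(315.5,198),(305.5,229.5))
t('roof fl',(420,117.5),(319.5,112))   # roof corners
t('roof far/back-left',(475.5,122.5),(348,95.5))
t('roof fr near',(415,198),(367,138))
t('roof bk right',(475,203),(396.5,118.5))
t('rest c rear-left?',(262,224),(284,0))if 0 else None
E
```

```text
ring [ 566.6 -183.5  245.5] [array([0.3, 0.5]), array([-0.5, -0.1])]
grip top [461.1 214.2 105.6] [array([0.2, 0.2]), array([-0.3, -0.1])]
hook end [492.4  71.5  63.2] [array([-0.2, -0.3]), array([0.3, 0.1])]
roof fl [ 678.4 -228.2  287.2] [array([0.9, 1.4]), array([-1.3, -0.3])]
roof far/back-left [ 663.4 -380.6  289.6] [array([0.7, 1.2]), array([-1. , -0.2])]
roof fr near [ 456.7 -204.4  284.6] [array([-0.4, -0.7]), array([0.7, 0.1])]
roof bk right [ 443.1 -367.5  281.6] [array([-0.3, -0.6]), array([0.6, 0.1])]
```

```bash
cat > fit.py <<'E'
from h import *
def Rz(a): return np.array([[np.cos(a),-np.sin(a),0],[np.sin(a),np.cos(a),0],[0,0,1]])
def pose(p,z,P): return np.atleast_2d(P)@Rz(p[2]).T+[p[0],p[1],z]
def resid(p,z,obs,off):
    r=[]
    for n,P,uv in obs: r.append(proj(n,pose(p,z,P))[0]-np.array(uv)+.45-off[n])
    return np.array(r)
def fit(p0,z,obs,off):
    s=least_squares(lambda p:resid(p,z,obs,off).ravel(),p0,x_scale=[1,1,.01]); return s.x,resid(s.x,z,obs,off)
E
python3 - <<'E'
from fit import *
off={'top':0,'side':0}
# cabinet local corners: front-left = (-75,+110)?  cab x = (-.105,-.9945), y = (.9945,-.105) => +y = world +x
cab=[('top',(-75,110,290),(420,117.5)),('top',(75,110,290),(475.5,122.5)),('top',(-75,-110,290),(415,198)),('top',(75,-110,290),(475,203)),
('side',(-75,110,290),(319.5,112)),('side',(75,110,290),(348,95.5)),('side',(-75,-110,290),(367,138)),('side',(75,-110,290),(396.5,118.5))]
for sel in(['top','side'],['top'],['side']):
    p,r=fit([560,-295,-1.676],0,[c for c in cab if c[0] in sel],off); print(sel,p.round(3)); print(r.round(1).tolist())
    print('ring xy',pose(p,0,(-107,0,0))[0].round(1))
pole=[('top',(-11,18,20),(265,199.8)),('top',(11,18,20),(271.9,199)),('top',(11,-18,20),(273.7,210.2)),('top',(-11,-18,20),(266.9,211.2)),
('top',(147,0,-22),(315.3,197.8)),('side',(147,0,-22),(305.8,229.5)),('side',(0,0,20),(282.5,254))]
for sel in(['top','side'],['top'],):
    p,r=fit([461,214,-1.355],84,[c for c in pole if c[0] in sel],off); print(sel,p.round(3)); print(r.round(1).tolist())
E
```

```text
['top', 'side'] [ 559.293 -292.9     -1.662]
[[1.1, 2.0], [-0.3, 1.6], [1.4, -1.0], [-3.0, -1.0], [-0.7, -0.7], [-1.1, 0.2], [1.5, -1.8], [-0.5, -0.8]]
ring xy [ 569.1 -186.3    0. ]
['top'] [ 560.3   -293.486   -1.651]
[[0.8, 2.0], [-0.6, 0.9], [2.1, -1.0], [-2.3, -1.7]]
ring xy [ 568.8 -186.8    0. ]
['side'] [ 555.746 -288.956   -1.693]
[[-0.4, -0.6], [0.1, 0.8], [0.5, -0.7], [-0.3, 0.7]]
ring xy [ 568.8 -182.8    0. ]
['top', 'side'] [462.14  214.708  -1.363]
[[-0.0, 0.5], [-0.1, -0.1], [0.3, -0.3], [0.2, 0.2], [0.2, -0.0], [0.1, 0.2], [-0.6, 0.2]]
['top'] [462.453 215.153  -1.369]
[[-0.1, 0.4], [-0.2, -0.2], [0.1, -0.3], [0.0, 0.1], [0.1, 0.1]]
```

```bash
cat >> h.py <<'E'
from scipy.spatial.transform import Rotation as Ro
def mv(x,y,z,yaw,o=None):
    o=o or get_obs(); R=Ro.from_euler('xyz',o['tcp_rot']); T=Ro.from_euler('xyz',[np.pi,0,yaw])
    s=R.inv().apply(np.array([x,y,z])-o['tool_pos'])/400; r=(R.inv()*T).as_rotvec()/np.radians(30)
    print('move',s.round(4).tolist(),r.round(3).tolist(),'d',np.linalg.norm(s*400).round(1))
def st():
    o=get_obs(); print(round(o['time'],2),o['tool_pos'].round(2),o['tcp_rot'].round(4),'F',o['contact_force'].round(2),'M',o['moment'].round(3),round(o['grip_width'],1))
E
python3 -c "
from h import *
mv(462,215,243,.205)
mv(340,-131,243,.205)"
```

```text
move [1.2737, -1.3164, 0.0023] [-0.003, -0.0, 0.433] d 732.7
move [0.6347, -0.6585, 0.0013] [-0.003, -0.0, 0.433] d 365.8
```

Request:
carry_out(moves=[0.08, -0.08, 0, 0, 0, 0.05, 1, 0.16, -0.165, 0, 0, 0, 0.1, 1, 0.24, -0.247, 0, 0, 0, 0.16, 1, 0.32, -0.33, 0, 0, 0, 0.22, 1, 0.4, -0.41, 0, 0, 0, 0.28, 1, 0.48, -0.5, 0, 0, 0, 0.33, 1, 0.56, -0.58, 0, 0, 0, 0.38, 1, 0.635, -0.66, 0, 0, 0, 0.433, 1])

```text
time: 0.9
tool_pos: [340.0, -128.5, 243.5]
tcp_rot: [-3.14, -0.0, 0.204]
contact_force: [0.4, 0.2, -0.3]
grip_width: 91.5
```

```bash
python3 -c "
from h import *
st();mv(462,215,190,.205)"
```

```text
0.9 [ 339.95 -128.53  243.5 ] [-3.1402e+00 -1.0000e-04  2.0370e-01] F [ 0.37  0.16 -0.25] M [ 0.043 -0.046 -0.03 ] 91.5
move [0.4725, -0.7792, 0.1349] [-0.003, -0.0, -0.003] d 368.5
```

Request:
carry_out(moves=[0.06, -0.1, 0.01, 0, 0, 0, 1, 0.12, -0.195, 0.02, 0, 0, 0, 1, 0.18, -0.292, 0.03, 0, 0, 0, 1, 0.236, -0.39, 0.045, 0, 0, 0, 1, 0.295, -0.487, 0.06, 0, 0, 0, 1, 0.354, -0.584, 0.08, 0, 0, 0, 1, 0.413, -0.682, 0.105, 0, 0, 0, 1, 0.4725, -0.779, 0.135, 0, 0, 0, 1])

```text
time: 1.7
tool_pos: [462.2, 217.0, 189.5]
tcp_rot: [-3.14, -0.0, 0.204]
contact_force: [0.6, -0.7, 0.0]
grip_width: 91.8
```

```bash
python3 -c "
from h import *
st();mv(462,215,80,.205)
a=capture('top');b=capture('side')
crop(a,220,150,120,90,6,'t2');crop(b,220,170,120,120,5,'s2')"
```

```text
1.7 [462.21 216.98 189.48] [-3.1404e+00 -2.0000e-04  2.0410e-01] F [ 0.57 -0.74  0.03] M [-0.027 -0.07  -0.038] 91.8
move [-0.0016, 0.0051, 0.2737] [-0.002, -0.0, -0.002] d 109.5
```

View pics/t2.png

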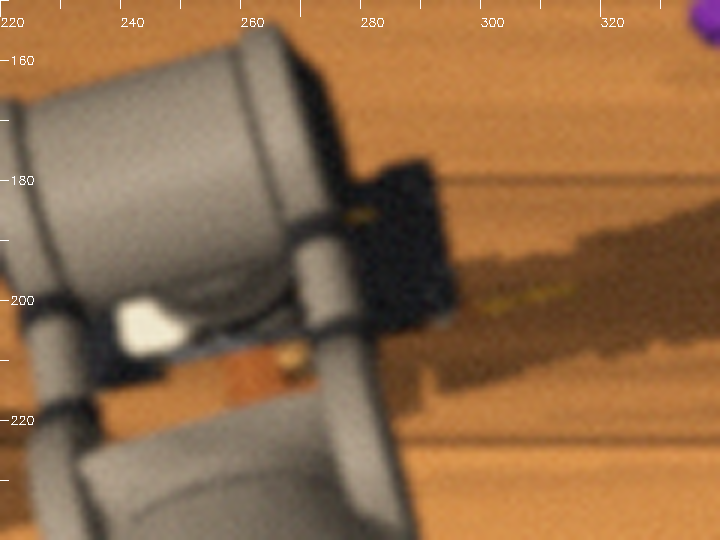

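View pics/s2.png

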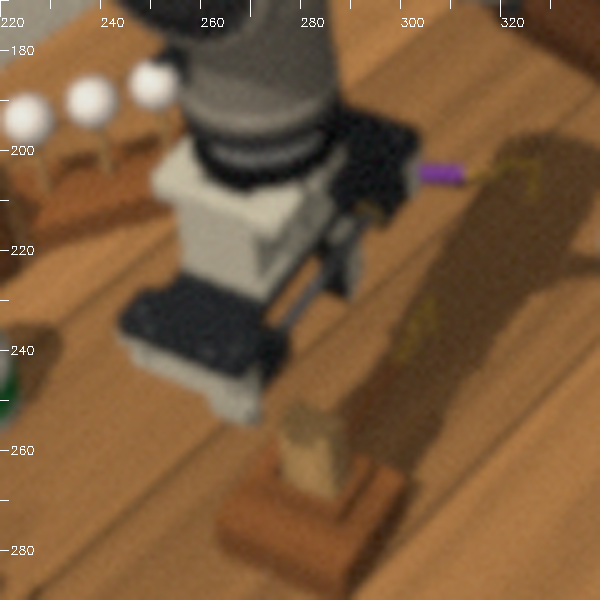

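The gripper stands above the grip and is lined up with the pole: the grip is at side (283,258), between the fingers. I'll go down and close.

Request:
carry_out(moves=[0, 0.002, 0.06, 0, 0, 0, 1, -0.001, 0.004, 0.13, 0, 0, 0, 1, -0.0016, 0.005, 0.19, 0, 0, 0, 1, -0.0016, 0.005, 0.23, 0, 0, 0, 1, -0.0016, 0.005, 0.26, 0, 0, 0, 1, -0.0016, 0.005, 0.273, 0, 0, 0, 1, -0.0016, 0.005, 0.273, 0, 0, 0, 1, -0.0016, 0.005, 0.273, 0, 0, 0, 0.5])

```text
time: 2.6
tool_pos: [462.0, 217.1, 79.1]
tcp_rot: [-3.139, 0.001, 0.208]
contact_force: [0.0, 0.0, 0.6]
grip_width: 87.3
```

```bash
python3 -c "
from h import *
st();b=capture('side')
crop(b,220,190,120,110,5,'s3')"
```

```text
2.6 [462.02 217.15  79.14] [-3.1391e+00  1.1000e-03  2.0800e-01] F [0.01 0.01 0.6 ] M [ 0.05   0.012 -0.045] 87.3
```

View pics/s3.png

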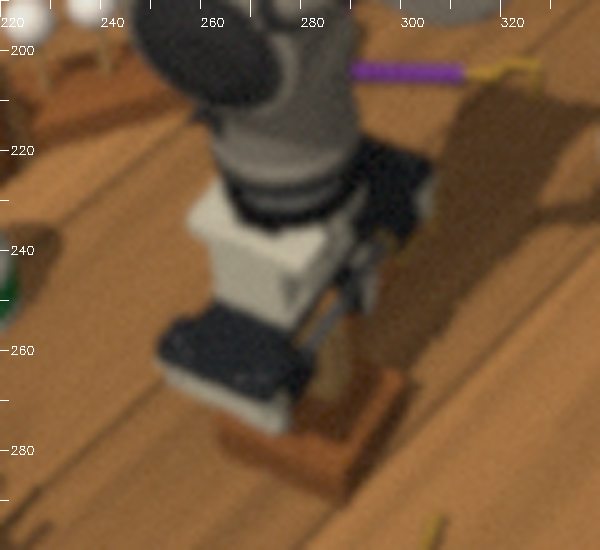

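Request:
carry_out(moves=[0, 0.005, 0, 0, 0, 0, 0.5, 0, 0.005, 0, 0, 0, 0, 0, 0, 0.005, 0, 0, 0, 0, 0, 0, 0.005, 0, 0, 0, 0, 0, 0, 0.005, 0, 0, 0, 0, 0, 0, 0.005, 0, 0, 0, 0, 0, 0, 0.005, 0, 0, 0, 0, 0, 0, 0.005, 0, 0, 0, 0, 0])

```text
time: 3.45
tool_pos: [462.5, 215.3, 79.2]
tcp_rot: [-3.139, 0.001, 0.208]
contact_force: [0.5, -0.2, -1.9]
grip_width: 22.0
```

```bash
python3 -c "
from h import *
st()"
```

```text
3.45 [462.48 215.28  79.21] [-3.139e+00  8.000e-04  2.080e-01] F [ 0.48 -0.19 -1.91] M [ 0.033 -0.055 -0.01 ] 22.0
```

Request:
carry_out(moves=[0, 0, -0.04, 0, 0, 0, 0, 0, 0, -0.1, 0, 0, 0, 0, 0, 0, -0.18, 0, 0, 0, 0, 0, 0, -0.27, 0, 0, 0, 0, 0, 0, -0.37, 0, 0, 0.05, 0, 0, 0, -0.46, 0, 0, 0.1, 0, 0, 0, -0.54, 0, 0, 0.15, 0, 0, 0, -0.6, 0, 0, 0.2, 0])

```text
time: 4.25
tool_pos: [462.8, 214.8, 321.3]
tcp_rot: [-3.139, -0.001, 0.102]
contact_force: [-0.2, -0.7, -1.3]
grip_width: 21.9
```

```bash
python3 -c "
from h import *
st();mv(584,-7,320,-.091)"
```

```text
4.25 [462.81 214.76 321.3 ] [-3.1388e+00 -7.0000e-04  1.0220e-01] F [-0.18 -0.67 -1.34] M [ 0.114 -0.053  0.004] 21.9
move [0.2448, 0.5824, 0.0018] [-0.005, -0.001, 0.369] d 252.7
```

Request:
carry_out(moves=[0.015, 0.04, 0, 0, 0, 0.04, 0, 0.05, 0.12, 0, 0, 0, 0.1, 0, 0.095, 0.23, 0, 0, 0, 0.17, 0, 0.145, 0.345, 0, -0.002, 0, 0.24, 0, 0.19, 0.45, 0.001, -0.004, 0, 0.31, 0, 0.225, 0.53, 0.002, -0.005, 0, 0.35, 0, 0.245, 0.575, 0.002, -0.005, 0, 0.369, 0, 0.245, 0.582, 0.002, -0.005, 0, 0.369, 0])

```text
time: 5.05
tool_pos: [584.7, -8.7, 318.9]
tcp_rot: [-3.141, 0.001, -0.094]
contact_force: [0.3, 0.9, -1.4]
grip_width: 21.9
```

```bash
python3 -c "
from h import *
st()
a=capture('top');b=capture('side');st()
crop(a,330,120,120,90,6,'t4');crop(b,280,80,120,110,6,'s4')"
```

```text
5.05 [584.66  -8.69 318.89] [-3.1414e+00  1.0000e-03 -9.3600e-02] F [ 0.29  0.86 -1.4 ] M [0.096 0.008 0.012] 21.9
5.15 [583.69  -6.43 319.49] [-3.1406e+00  8.0000e-04 -9.1000e-02] F [ 0.14  1.19 -1.61] M [ 0.049  0.008 -0.03 ] 21.8
```

View pics/t4.png

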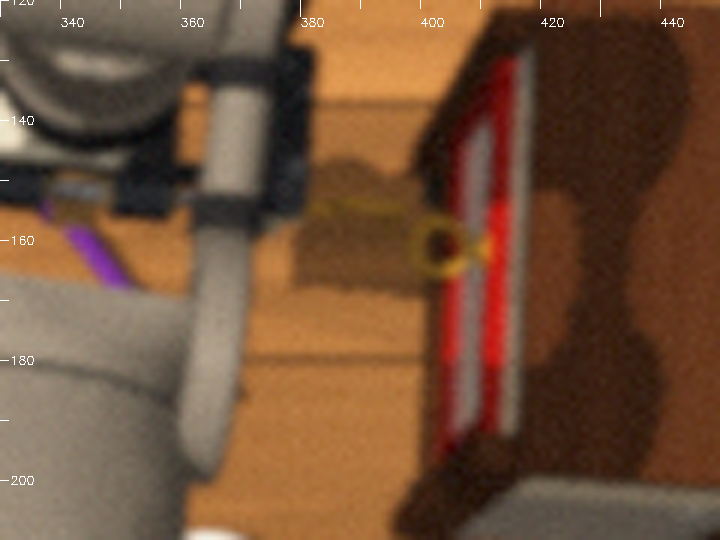

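View pics/s4.png

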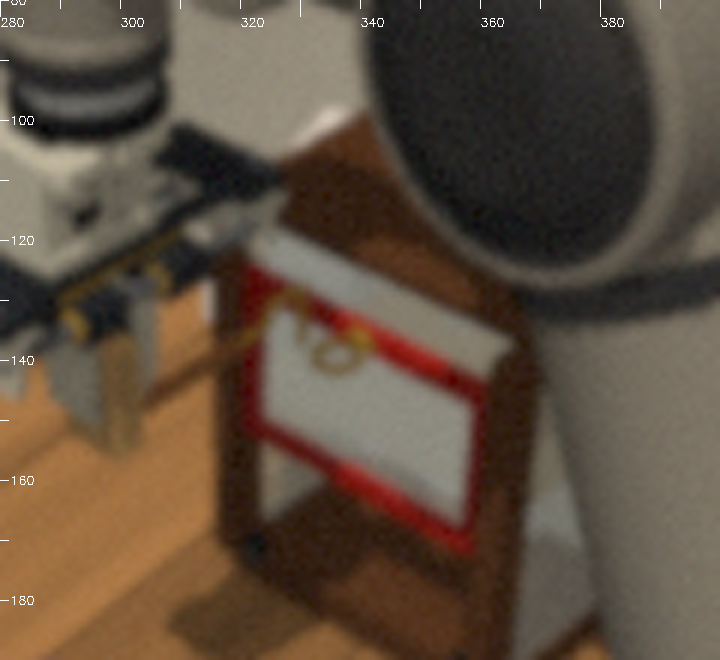

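```bash
python3 - <<'E'
from h import *
a=capture('top');b=capture('side');st()
a=np.clip(a.astype(float)*1.6,0,255).astype(np.uint8);b=np.clip(b.astype(float)*1.5,0,255).astype(np.uint8)
crop(a,375,140,50,36,16,'t5');crop(b,310,115,50,40,14,'s5')
E
```

```text
5.25 [583.52  -5.42 320.06] [-3.1407e+00 -1.0000e-04 -8.9400e-02] F [ 0.22  0.48 -1.99] M [0.068 0.047 0.027] 21.8
```

View pics/t5.png

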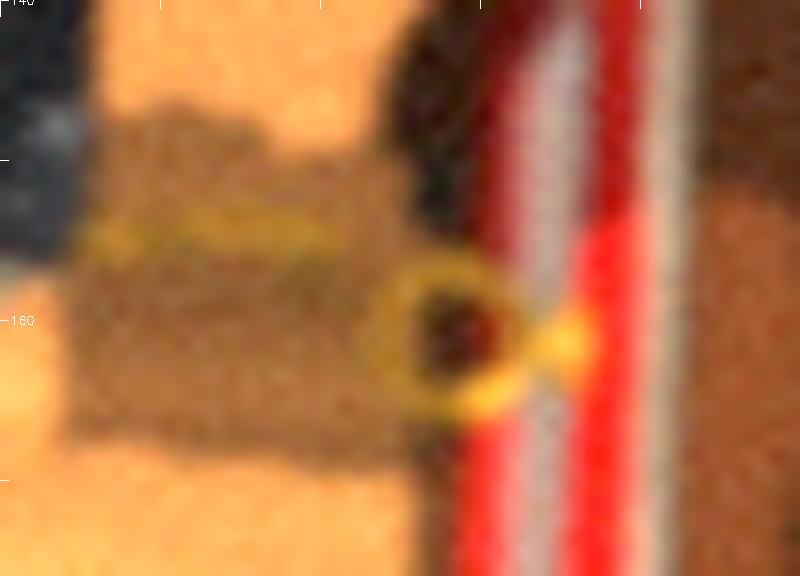

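View pics/s5.png

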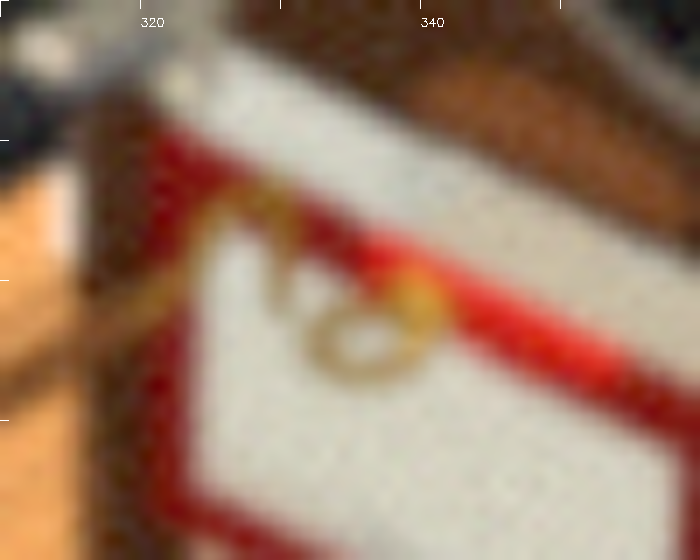

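```bash
python3 - <<'E'
from fit import *
o=.45
def t(n,a,b):
    P,r=tri([("top",np.array(a)-o),("side",np.array(b)-o)]); print(n,P.round(1),r); return P
h=t('crook end',(396.4,154.5),(330.7,129)); r=t('ring',(403.5,160.8),(336.1,138.9))
# predicted from TCP: grip z = tcp+4.8
p=[583.5,-5.8,-1.660]
for L in((147,0,-22),(150,0,-22),(147,0,-59),(124,0,-22)):
    P=pose(p,324.6,L); print(L,P.round(1),'top',(proj('top',P)+o).round(1),'side',(proj('side',P)+o).round(1))
for z in(240,244,248): print(z,atz('top',np.array((403.5,160.8))-o,z).round(1),atz('side',np.array((336.1,138.9))-o,z).round(1))
E
```

```text
crook end [ 571.8 -156.7  297.2] [array([0.4, 0.6]), array([-0.6, -0.1])]
ring [ 568.  -184.8  244.4] [array([0.2, 0.4]), array([-0.3, -0.1])]
(147, 0, -22) [[ 570.4 -152.2  302.6]] top [[395.4 155.1]] side [[329.6 128.2]]
(150, 0, -22) [[ 570.1 -155.2  302.6]] top [[396.5 155.2]] side [[330.3 127.8]]
(147, 0, -59) [[ 570.4 -152.2  265.6]] top [[393.4 158.5]] side [[329.5 137.8]]
(124, 0, -22) [[ 572.5 -129.3  302.6]] top [[387.  154.4]] side [[324.8 131.2]]
240 [ 570.2 -185.   240. ] [ 570.6 -190.4  240. ]
244 [ 569.2 -184.3  244. ] [ 567.3 -185.8  244. ]
248 [ 568.2 -183.6  248. ] [ 564.  -181.1  248. ]
```

```bash
python3 -c "
from h import *
st();mv(579.8,-36,321,-.091)"
```

```text
5.25 [583.52  -5.42 320.06] [-3.1407e+00 -1.0000e-04 -8.9400e-02] F [ 0.22  0.48 -1.99] M [0.068 0.047 0.027] 21.8
move [-0.0024, 0.077, -0.0024] [-0.002, -0.0, 0.003] d 30.8
```

Request:
carry_out(moves=[0, 0.015, -0.002, 0, 0, 0, 0, -0.001, 0.03, -0.0024, 0, 0, 0, 0, -0.002, 0.045, -0.0024, 0, 0, 0, 0, -0.0024, 0.06, -0.0024, 0, 0, 0, 0, -0.0024, 0.07, -0.0024, 0, 0, 0, 0, -0.0024, 0.077, -0.0024, 0, 0, 0, 0, -0.0024, 0.077, -0.0024, 0, 0, 0, 0, -0.0024, 0.077, -0.0024, 0, 0, 0, 0])

```text
time: 6.05
tool_pos: [579.8, -36.1, 320.9]
tcp_rot: [-3.141, -0.0, -0.09]
contact_force: [-0.4, 0.2, -1.4]
grip_width: 21.6
```

```bash
python3 - <<'E'
from h import *
st()
a=capture('top');b=capture('side');st()
a=np.clip(a.astype(float)*1.6,0,255).astype(np.uint8);b=np.clip(b.astype(float)*1.5,0,255).astype(np.uint8)
crop(a,375,140,50,36,16,'t6');crop(b,310,115,50,40,14,'s6')
E
```

```text
6.05 [579.83 -36.06 320.94] [-3.1406e+00 -1.0000e-04 -8.9600e-02] F [-0.35  0.23 -1.44] M [ 0.067  0.042 -0.017] 21.6
6.15 [579.82 -35.82 320.95] [-3.1406 -0.     -0.0891] F [ 0.32 -0.19 -1.01] M [ 0.03   0.059 -0.021] 21.8
```

View pics/t6.png

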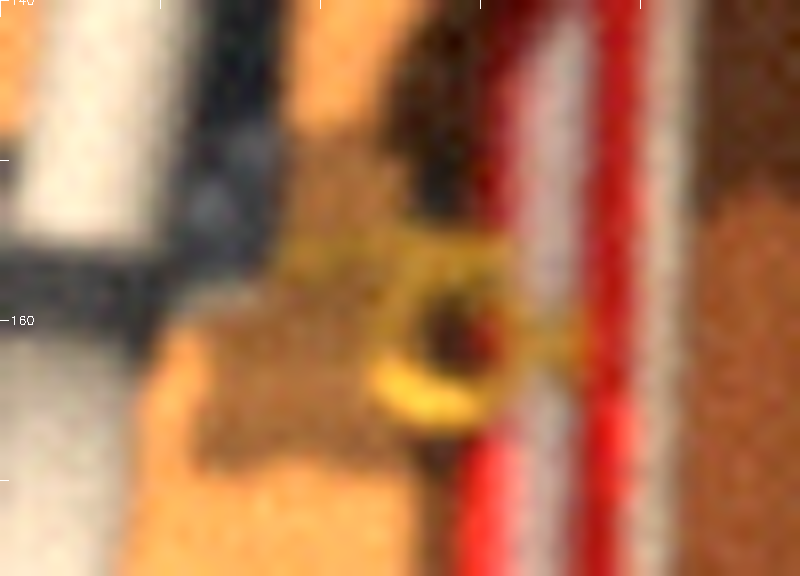

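View pics/s6.png

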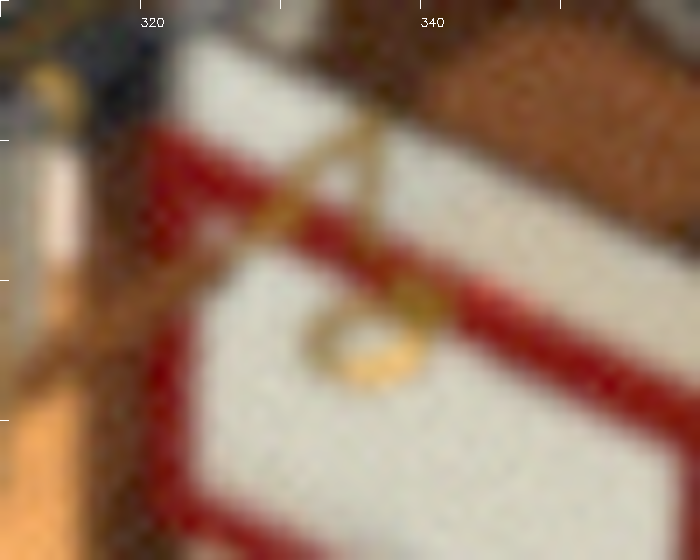

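```bash
python3 - <<'E'
from fit import *
P=np.array([566,-183,248.])
for n in('top','side'):
    print(n,[((proj(n,P+d)-proj(n,P))[0]/10).round(3).tolist() for d in np.eye(3)*10])
E
```

```text
top [[-0.01, -0.342], [-0.352, 0.001], [0.062, -0.087]]
side [[-0.237, -0.106], [-0.178, 0.136], [0.008, -0.248]]
```

Request:
carry_out(moves=[-0.001, 0.002, 0.005, 0, 0, 0, 0, -0.001, 0.003, 0.015, 0, 0, 0, 0, -0.001, 0.003, 0.03, 0, 0, 0, 0, -0.001, 0.003, 0.045, 0, 0, 0, 0, -0.001, 0.003, 0.06, 0, 0, 0, 0, -0.001, 0.003, 0.07, 0, 0, 0, 0, -0.001, 0.003, 0.075, 0, 0, 0, 0, -0.001, 0.003, 0.075, 0, 0, 0, 0])

```text
time: 6.95
tool_pos: [579.2, -37.0, 290.6]
tcp_rot: [-3.141, 0.0, -0.089]
contact_force: [0.1, 0.3, -2.4]
grip_width: 22.0
```

```bash
cat > look.py <<'E'
from h import *
import sys
k=sys.argv[1]; st()
a=capture('top');b=capture('side');st()
a=np.clip(a.astype(float)*1.6,0,255).astype(np.uint8);b=np.clip(b.astype(float)*1.5,0,255).astype(np.uint8)
crop(a,375,140,50,36,14,'t'+k);crop(b,310,115,50,50,12,'s'+k)
E
python3 look.py 7
```

```text
6.95 [579.25 -36.95 290.62] [-3.1406e+00  5.0000e-04 -8.9200e-02] F [ 0.14  0.29 -2.35] M [0.012 0.096 0.02 ] 22.0
7.05 [579.43 -36.99 291.14] [-3.1406e+00 -4.0000e-04 -8.9200e-02] F [-0.05  0.15 -1.34] M [ 0.024  0.026 -0.01 ] 22.0
```

View pics/t7.png

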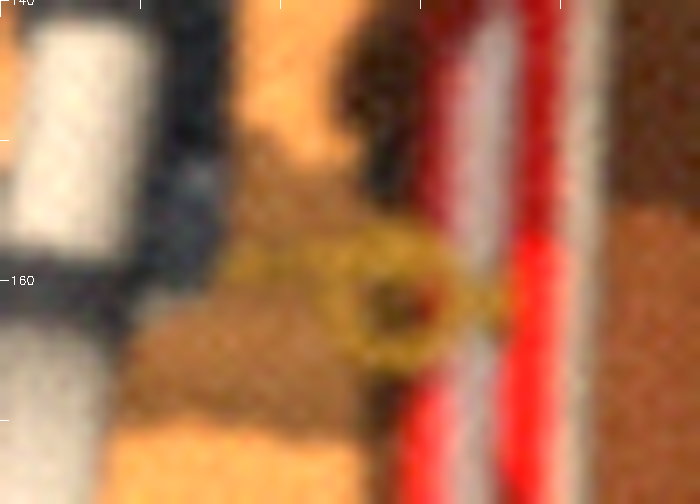

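View pics/s7.png

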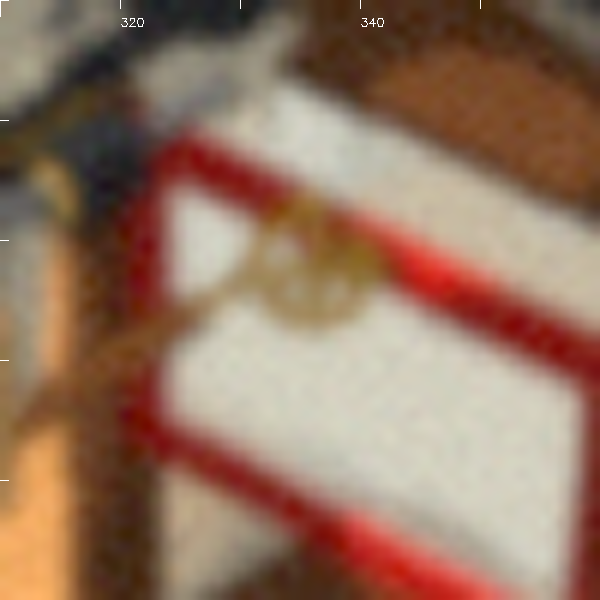

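Request:
carry_out(moves=[-0.005, 0, 0, 0, 0, 0, 0, -0.005, 0, 0.005, 0, 0, 0, 0, -0.005, 0, 0.012, 0, 0, 0, 0, -0.005, 0, 0.02, 0, 0, 0, 0, -0.005, 0, 0.027, 0, 0, 0, 0, -0.005, 0, 0.032, 0, 0, 0, 0, -0.005, 0, 0.035, 0, 0, 0, 0, -0.005, 0, 0.035, 0, 0, 0, 0])

```text
time: 7.85
tool_pos: [577.4, -36.8, 277.0]
tcp_rot: [-3.141, -0.0, -0.089]
contact_force: [1.2, -0.1, -1.7]
grip_width: 22.0
```

```bash
python3 look.py 8
```

```text
7.85 [577.41 -36.82 276.96] [-3.1406e+00 -1.0000e-04 -8.9200e-02] F [ 1.18 -0.07 -1.66] M [0.031 0.012 0.022] 22.0
7.95 [577.51 -36.81 277.23] [-3.1407e+00 -6.0000e-04 -8.9200e-02] F [ 0.2   0.52 -0.18] M [ 0.065  0.001 -0.01 ] 21.5
```

View pics/t8.png

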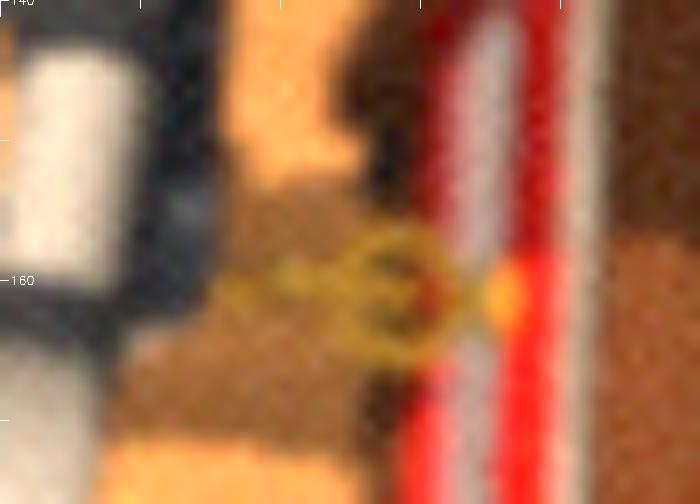

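View pics/s8.png

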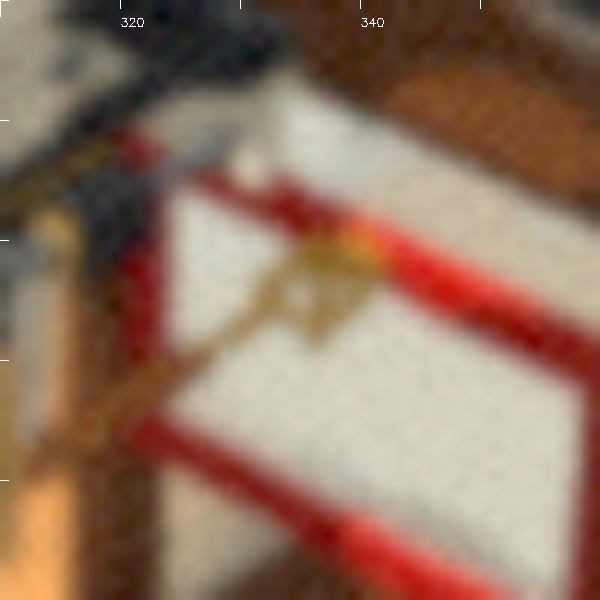

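Request:
carry_out(moves=[0, 0, 0.01, 0, 0, 0, 0, 0, 0, 0.03, 0, 0, 0, 0, 0, 0, 0.06, 0, 0, 0, 0, 0, 0, 0.09, 0, 0, 0, 0, 0, 0, 0.12, 0, 0, 0, 0, 0, 0, 0.15, 0, 0, 0, 0, 0, 0, 0.172, 0, 0, 0, 0, 0, 0, 0.187, 0, 0, 0, 0])

```text
time: 8.75
tool_pos: [577.2, -36.8, 201.2]
tcp_rot: [-3.141, 0.001, -0.089]
contact_force: [-1.5, -0.1, 0.1]
grip_width: 21.9
```

```bash
python3 look.py 9
```

```text
8.75 [577.22 -36.75 201.24] [-3.1406e+00  7.0000e-04 -8.9300e-02] F [-1.47 -0.13  0.11] M [-0.149  0.05  -0.044] 21.9
8.85 [577.01 -36.65 201.24] [-3.1403e+00  1.6000e-03 -8.9400e-02] F [-0.41 -0.46 -1.73] M [ 0.036  0.043 -0.044] 21.8
```

View pics/t9.png

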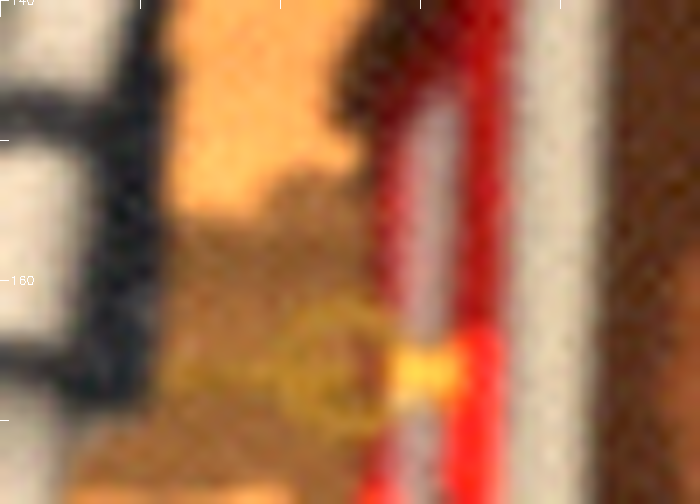

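View pics/s9.png

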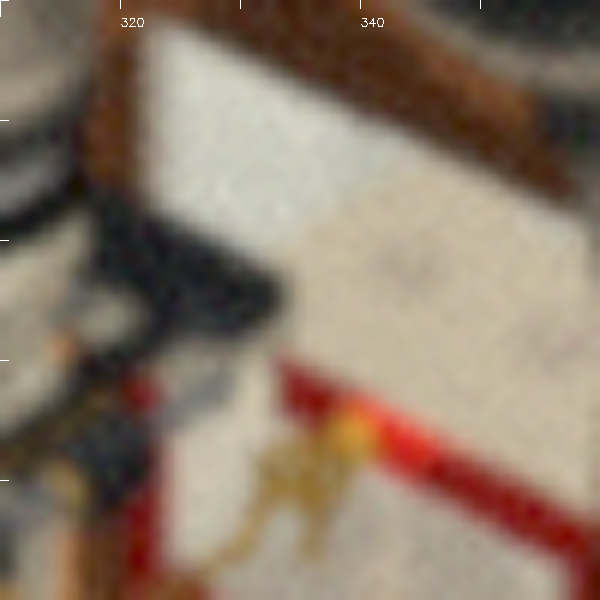

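Request:
carry_out(moves=[0, 0, 0.001, 0, 0, 0, 0, 0, 0, 0.002, 0, 0, 0, 0, 0, 0, 0.003, 0, 0, 0, 0, 0, 0, 0.004, 0, 0, 0, 0, 0, 0, 0.004, 0, 0, 0, 0, 0, 0, 0.004, 0, 0, 0, 0, 0, 0, 0.004, 0, 0, 0, 0, 0, 0, 0.004, 0, 0, 0, 0])

```text
time: 9.65
tool_pos: [577.1, -36.7, 199.7]
tcp_rot: [-3.14, 0.001, -0.089]
contact_force: [0.5, -0.8, -0.5]
grip_width: 21.9
```

```bash
python3 -c "
from h import *
st()"
```

```text
9.65 [577.06 -36.65 199.7 ] [-3.1403e+00  1.5000e-03 -8.9300e-02] F [ 0.5  -0.84 -0.53] M [-0.031  0.068 -0.024] 21.9
```

Request:
carry_out(moves=[0, 0, 0.001, 0, 0, 0, 0, 0, 0, 0.002, 0, 0, 0, 0, 0, 0, 0.003, 0, 0, 0, 0, 0, 0, 0.004, 0, 0, 0, 0, 0, 0, 0.004, 0, 0, 0, 0, 0, 0, 0.004, 0, 0, 0, 0, 0, 0, 0.004, 0, 0, 0, 0, 0, 0, 0.004, 0, 0, 0, 0])

```text
time: 10.45
tool_pos: [577.0, -36.7, 198.1]
tcp_rot: [-3.14, 0.002, -0.089]
contact_force: [-0.4, 0.7, -0.7]
grip_width: 21.9
```

```bash
python3 -c "
from h import *
st()"
```

```text
10.45 [577.04 -36.66 198.07] [-3.1403e+00  1.5000e-03 -8.9400e-02] F [-0.36  0.72 -0.74] M [-0.129  0.039 -0.017] 21.9
```

Request:
carry_out(moves=[0, 0, 0.001, 0, 0, 0, 0, 0, 0, 0.002, 0, 0, 0, 0, 0, 0, 0.003, 0, 0, 0, 0, 0, 0, 0.004, 0, 0, 0, 0, 0, 0, 0.004, 0, 0, 0, 0, 0, 0, 0.004, 0, 0, 0, 0, 0, 0, 0.004, 0, 0, 0, 0, 0, 0, 0.004, 0, 0, 0, 0])

```text
time: 11.25
tool_pos: [577.0, -36.7, 196.4]
tcp_rot: [-3.14, 0.002, -0.089]
contact_force: [0.3, -0.5, -0.6]
grip_width: 22.2
```

```bash
python3 -c "
from h import *
st()"
```

```text
11.25 [577.03 -36.66 196.44] [-3.1403e+00  1.5000e-03 -8.9400e-02] F [ 0.27 -0.53 -0.57] M [-0.028  0.037  0.   ] 22.2
```

Request:
carry_out(moves=[0, 0, 0.001, 0, 0, 0, 0, 0, 0, 0.002, 0, 0, 0, 0, 0, 0, 0.003, 0, 0, 0, 0, 0, 0, 0.004, 0, 0, 0, 0, 0, 0, 0.004, 0, 0, 0, 0, 0, 0, 0.004, 0, 0, 0, 0, 0, 0, 0.004, 0, 0, 0, 0, 0, 0, 0.004, 0, 0, 0, 0])

```text
time: 12.05
tool_pos: [577.0, -36.6, 194.8]
tcp_rot: [-3.14, 0.002, -0.089]
contact_force: [0.5, 0.5, -0.4]
grip_width: 21.9
```

```bash
python3 -c "
from h import *
st()"
```

```text
12.05 [577.01 -36.63 194.82] [-3.1403e+00  1.6000e-03 -8.9400e-02] F [ 0.48  0.46 -0.41] M [-0.061  0.048 -0.002] 21.9
```

Request:
carry_out(moves=[0, 0, 0.001, 0, 0, 0, 0, 0, 0, 0.002, 0, 0, 0, 0, 0, 0, 0.003, 0, 0, 0, 0, 0, 0, 0.004, 0, 0, 0, 0, 0, 0, 0.004, 0, 0, 0, 0, 0, 0, 0.004, 0, 0, 0, 0, 0, 0, 0.004, 0, 0, 0, 0, 0, 0, 0.004, 0, 0, 0, 0])

```text
time: 12.85
tool_pos: [577.0, -36.6, 193.2]
tcp_rot: [-3.14, 0.002, -0.089]
contact_force: [0.4, 0.4, -1.0]
grip_width: 21.6
```

```bash
python3 -c "
from h import *
st()"
```

```text
12.85 [576.98 -36.63 193.18] [-3.1402e+00  1.7000e-03 -8.9400e-02] F [ 0.43  0.4  -1.  ] M [-0.027  0.014 -0.06 ] 21.6
```

Request:
carry_out(moves=[0, 0, 0.001, 0, 0, 0, 0, 0, 0, 0.002, 0, 0, 0, 0, 0, 0, 0.003, 0, 0, 0, 0, 0, 0, 0.004, 0, 0, 0, 0, 0, 0, 0.004, 0, 0, 0, 0, 0, 0, 0.004, 0, 0, 0, 0, 0, 0, 0.004, 0, 0, 0, 0, 0, 0, 0.004, 0, 0, 0, 0])

```text
time: 13.65
tool_pos: [577.0, -36.6, 191.6]
tcp_rot: [-3.14, 0.002, -0.089]
contact_force: [1.1, 0.4, 0.2]
grip_width: 22.0
```

```bash
python3 -c "
from h import *
st()"
```

```text
13.65 [576.98 -36.62 191.55] [-3.1402e+00  1.7000e-03 -8.9400e-02] F [1.08 0.4  0.16] M [-0.055  0.08   0.006] 22.0
```

Request:
carry_out(moves=[0, 0, 0.001, 0, 0, 0, 0, 0, 0, 0.002, 0, 0, 0, 0, 0, 0, 0.003, 0, 0, 0, 0, 0, 0, 0.004, 0, 0, 0, 0, 0, 0, 0.004, 0, 0, 0, 0, 0, 0, 0.004, 0, 0, 0, 0, 0, 0, 0.004, 0, 0, 0, 0, 0, 0, 0.004, 0, 0, 0, 0])

```text
time: 14.45
tool_pos: [577.0, -36.6, 189.9]
tcp_rot: [-3.14, 0.002, -0.089]
contact_force: [-0.4, 0.4, -1.6]
grip_width: 21.7
```

```bash
python3 -c "
from h import *
st()"
```

```text
14.45 [576.96 -36.64 189.93] [-3.1402e+00  1.8000e-03 -8.9400e-02] F [-0.4   0.38 -1.56] M [-0.109  0.018  0.009] 21.7
```

Request:
carry_out(moves=[0, 0, 0.001, 0, 0, 0, 0, 0, 0, 0.002, 0, 0, 0, 0, 0, 0, 0.003, 0, 0, 0, 0, 0, 0, 0.004, 0, 0, 0, 0, 0, 0, 0.004, 0, 0, 0, 0, 0, 0, 0.004, 0, 0, 0, 0, 0, 0, 0.004, 0, 0, 0, 0, 0, 0, 0.004, 0, 0, 0, 0])

```text
time: 15.25
tool_pos: [577.0, -36.6, 188.3]
tcp_rot: [-3.14, 0.002, -0.089]
contact_force: [-0.1, 0.3, 0.3]
grip_width: 21.9
```

```bash
python3 -c "
from h import *
st()"
```

```text
15.25 [576.96 -36.63 188.31] [-3.1402e+00  1.8000e-03 -8.9400e-02] F [-0.08  0.31  0.27] M [-0.045 -0.021  0.043] 21.9
```

Request:
carry_out(moves=[0, 0, 0.001, 0, 0, 0, 0, 0, 0, 0.002, 0, 0, 0, 0, 0, 0, 0.003, 0, 0, 0, 0, 0, 0, 0.004, 0, 0, 0, 0, 0, 0, 0.004, 0, 0, 0, 0, 0, 0, 0.004, 0, 0, 0, 0, 0, 0, 0.004, 0, 0, 0, 0, 0, 0, 0.004, 0, 0, 0, 0])

```text
time: 16.05
tool_pos: [576.9, -36.6, 186.7]
tcp_rot: [-3.14, 0.002, -0.089]
contact_force: [0.0, 1.0, -0.1]
grip_width: 22.1
```

```bash
python3 -c "
from h import *
st()"
```

```text
16.05 [576.93 -36.62 186.69] [-3.1401e+00  1.9000e-03 -8.9400e-02] F [ 0.03  1.03 -0.1 ] M [-0.13   0.013  0.01 ] 22.1
```

Request:
carry_out(moves=[0, 0, 0.001, 0, 0, 0, 0, 0, 0, 0.002, 0, 0, 0, 0, 0, 0, 0.003, 0, 0, 0, 0, 0, 0, 0.004, 0, 0, 0, 0, 0, 0, 0.004, 0, 0, 0, 0, 0, 0, 0.004, 0, 0, 0, 0, 0, 0, 0.004, 0, 0, 0, 0, 0, 0, 0.004, 0, 0, 0, 0])

```text
time: 16.85
tool_pos: [577.0, -36.6, 185.1]
tcp_rot: [-3.14, 0.002, -0.089]
contact_force: [0.9, -0.4, -1.4]
grip_width: 21.5
```

```bash
python3 -c "
from h import *
st()"
```

```text
16.85 [576.95 -36.6  185.06] [-3.1401e+00  1.9000e-03 -8.9400e-02] F [ 0.86 -0.39 -1.41] M [-0.085 -0.046 -0.008] 21.5
```

Request:
carry_out(moves=[0, 0, 0.001, 0, 0, 0, 0, 0, 0, 0.002, 0, 0, 0, 0, 0, 0, 0.003, 0, 0, 0, 0, 0, 0, 0.004, 0, 0, 0, 0, 0, 0, 0.004, 0, 0, 0, 0, 0, 0, 0.004, 0, 0, 0, 0, 0, 0, 0.004, 0, 0, 0, 0, 0, 0, 0.004, 0, 0, 0, 0])

```text
time: 17.65
tool_pos: [576.9, -36.6, 183.5]
tcp_rot: [-3.14, 0.002, -0.089]
contact_force: [0.4, 0.1, 0.0]
grip_width: 22.0
```

```bash
python3 -c "
from h import *
st()"
```

```text
17.65 [576.94 -36.61 183.47] [-3.1401e+00  1.9000e-03 -8.9500e-02] F [0.45 0.1  0.03] M [-0.073 -0.024  0.062] 22.0
```

Request:
carry_out(moves=[0, 0, 0.001, 0, 0, 0, 0, 0, 0, 0.002, 0, 0, 0, 0, 0, 0, 0.003, 0, 0, 0, 0, 0, 0, 0.004, 0, 0, 0, 0, 0, 0, 0.004, 0, 0, 0, 0, 0, 0, 0.004, 0, 0, 0, 0, 0, 0, 0.004, 0, 0, 0, 0, 0, 0, 0.004, 0, 0, 0, 0])

```text
time: 18.45
tool_pos: [576.9, -36.6, 181.8]
tcp_rot: [-3.14, 0.002, -0.089]
contact_force: [0.7, 0.5, -0.4]
grip_width: 22.0
```

```bash
python3 -c "
from h import *
st()"
```

```text
18.45 [576.9  -36.62 181.81] [-3.1401e+00  2.0000e-03 -8.9500e-02] F [ 0.7   0.53 -0.43] M [-0.107 -0.029  0.009] 22.0
```

Request:
carry_out(moves=[0, 0, 0.001, 0, 0, 0, 0, 0, 0, 0.002, 0, 0, 0, 0, 0, 0, 0.003, 0, 0, 0, 0, 0, 0, 0.004, 0, 0, 0, 0, 0, 0, 0.004, 0, 0, 0, 0, 0, 0, 0.004, 0, 0, 0, 0, 0, 0, 0.004, 0, 0, 0, 0, 0, 0, 0.004, 0, 0, 0, 0])

```text
time: 19.25
tool_pos: [577.0, -36.6, 180.4]
tcp_rot: [-3.14, 0.002, -0.089]
contact_force: [0.1, 1.1, 3.3]
grip_width: 22.1
```

```bash
python3 -c "
from h import *
st()"
```

```text
19.25 [577.01 -36.62 180.37] [-3.1402e+00  1.7000e-03 -8.9400e-02] F [0.11 1.12 3.33] M [-0.481  0.02  -0.06 ] 22.1
```

Request:
carry_out(moves=[0, 0, 0.0005, 0, 0, 0, 0, 0, 0, 0.001, 0, 0, 0, 0, 0, 0, 0.0013, 0, 0, 0, 0, 0, 0, 0.0016, 0, 0, 0, 0, 0, 0, 0.0016, 0, 0, 0, 0, 0, 0, 0.0016, 0, 0, 0, 0, 0, 0, 0.0016, 0, 0, 0, 0, 0, 0, 0.0016, 0, 0, 0, 0])

```text
time: 20.05
tool_pos: [577.1, -36.6, 179.9]
tcp_rot: [-3.14, 0.001, -0.089]
contact_force: [-0.2, 2.1, 4.3]
grip_width: 21.8
```

```bash
python3 -c "
from h import *
st()"
```

```text
20.05 [577.1  -36.64 179.92] [-3.1403e+00  1.2000e-03 -8.9400e-02] F [-0.22  2.06  4.34] M [-0.515  0.097 -0.097] 21.8
```

Request:
carry_out(moves=[0, 0, 0.0005, 0, 0, 0, 0, 0, 0, 0.001, 0, 0, 0, 0, 0, 0, 0.0013, 0, 0, 0, 0, 0, 0, 0.0018, 0, 0, 0, 0, 0, 0, 0.0018, 0, 0, 0, 0, 0, 0, 0.0018, 0, 0, 0, 0, 0, 0, 0.0018, 0, 0, 0, 0, 0, 0, 0.0018, 0, 0, 0, 0])

```text
time: 20.85
tool_pos: [577.2, -36.6, 179.5]
tcp_rot: [-3.14, 0.001, -0.089]
contact_force: [-0.4, 1.7, 6.2]
grip_width: 21.6
```

```bash
python3 -c "
from h import *
st();a=capture('side');st();a=capture('side');st()"
```

```text
20.85 [577.18 -36.64 179.5 ] [-3.1405e+00  8.0000e-04 -8.9300e-02] F [-0.45  1.72  6.15] M [-0.612  0.19  -0.048] 21.6
20.9 [577.17 -36.59 179.49] [-3.1404e+00  9.0000e-04 -8.9300e-02] F [-1.57  1.86  6.06] M [-0.597  0.17  -0.041] 22.0
20.95 [577.2  -36.63 179.51] [-3.1404e+00  8.0000e-04 -8.9300e-02] F [-0.96  1.41  7.43] M [-0.69   0.217 -0.093] 21.9
```

Request:
carry_out(moves=[0, 0, 0.0008, 0, 0, 0, 0, 0, 0, 0.0008, 0, 0, 0, 0, 0, 0, 0.0008, 0, 0, 0, 0, 0, 0, 0.0008, 0, 0, 0, 0, 0, 0, 0.0008, 0, 0, 0, 0, 0, 0, 0.0008, 0, 0, 0, 0, 0, 0, 0.0008, 0, 0, 0, 0, 0, 0, 0.0008, 0, 0, 0, 0])

```text
time: 21.75
tool_pos: [577.2, -36.6, 179.5]
tcp_rot: [-3.141, 0.0, -0.089]
contact_force: [-0.6, 2.1, 6.2]
grip_width: 22.2
```

```bash
python3 -c "
from h import *
st();a=capture('top');st();b=capture('side');st()
b=np.clip(b.astype(float)*1.5,0,255).astype(np.uint8)
crop(b,280,110,80,80,8,'s10')"
```

```text
21.75 [577.24 -36.63 179.49] [-3.1406e+00  5.0000e-04 -8.9300e-02] F [-0.59  2.11  6.19] M [-0.64   0.181 -0.164] 22.2
21.8 [577.24 -36.62 179.49] [-3.1406e+00  4.0000e-04 -8.9200e-02] F [-0.4   2.09  6.35] M [-0.626  0.271 -0.109] 21.9
21.85 [577.24 -36.63 179.48] [-3.1406e+00  5.0000e-04 -8.9300e-02] F [0.36 2.07 5.21] M [-0.607  0.256 -0.124] 21.8
```

View pics/s10.png

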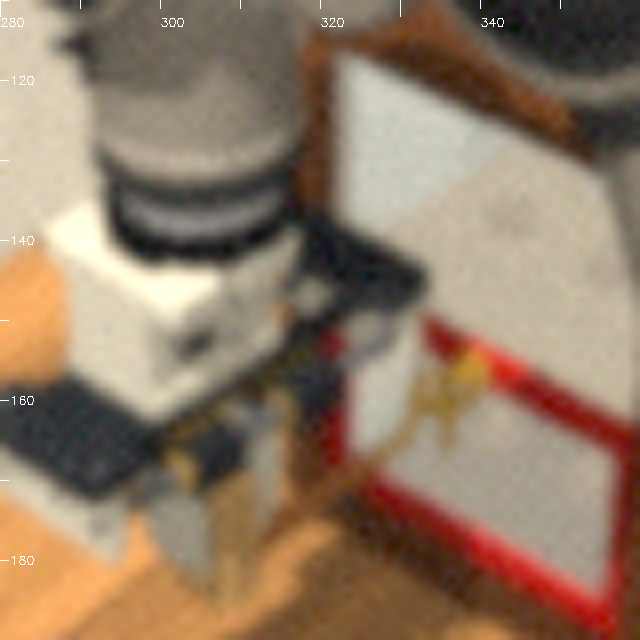

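Request:
carry_out(moves=[0, 0, 0.0011, 0, 0, 0, 0, 0, 0, 0.0012, 0, 0, 0, 0, 0, 0, 0.0012, 0, 0, 0, 0, 0, 0, 0.0012, 0, 0, 0, 0, 0, 0, 0.0012, 0, 0, 0, 0, 0, 0, 0.0012, 0, 0, 0, 0, 0, 0, 0.0012, 0, 0, 0, 0, 0, 0, 0.0012, 0, 0, 0, 0])

```text
time: 22.65
tool_pos: [577.3, -36.6, 179.4]
tcp_rot: [-3.141, 0.0, -0.089]
contact_force: [-1.4, 1.8, 6.6]
grip_width: 21.7
```

```bash
python3 -c "
from h import *
st();a=capture('top');st();a=capture('top');st();a=capture('top');st();a=capture('top');st();a=capture('top');st();"
```

```text
22.65 [577.28 -36.61 179.37] [-3.1408e+00  1.0000e-04 -8.9300e-02] F [-1.43  1.81  6.64] M [-0.699  0.231 -0.122] 21.7
22.7 [577.28 -36.61 179.37] [-3.1408e+00  1.0000e-04 -8.9300e-02] F [-0.69  0.73  6.05] M [-0.658  0.253 -0.157] 21.9
22.75 [577.29 -36.62 179.38] [-3.1407e+00  1.0000e-04 -8.9300e-02] F [-0.02  2.17  7.21] M [-0.602  0.266 -0.101] 21.7
22.8 [577.28 -36.63 179.36] [-3.1408e+00  1.0000e-04 -8.9300e-02] F [-0.6   1.01  6.53] M [-0.662  0.26  -0.173] 21.9
22.85 [577.27 -36.62 179.34] [-3.1408e+00  1.0000e-04 -8.9300e-02] F [-1.42  1.36  6.7 ] M [-0.684  0.272 -0.11 ] 21.8
22.9 [577.27 -36.62 179.36] [-3.1408e+00  1.0000e-04 -8.9300e-02] F [-0.67  1.49  6.19] M [-0.719  0.246 -0.128] 21.9
```

Request:
carry_out(moves=[0, 0, 0.0009, 0, 0, 0, 0, 0, 0, 0.0009, 0, 0, 0, 0, 0, 0, 0.0009, 0, 0, 0, 0, 0, 0, 0.0009, 0, 0, 0, 0, 0, 0, 0.0009, 0, 0, 0, 0, 0, 0, 0.0009, 0, 0, 0, 0, 0, 0, 0.0009, 0, 0, 0, 0, 0, 0, 0.0009, 0, 0, 0, 0])

```text
time: 23.7
tool_pos: [577.3, -36.6, 179.4]
tcp_rot: [-3.141, -0.0, -0.089]
contact_force: [-0.8, 2.4, 5.1]
grip_width: 21.5
```

```bash
python3 -c "
from h import *
st();a=capture('top');st();"
```

```text
23.7 [577.29 -36.6  179.35] [-3.141e+00 -2.000e-04 -8.930e-02] F [-0.79  2.43  5.07] M [-0.671  0.321 -0.146] 21.5
23.75 [577.31 -36.61 179.34] [-3.1409e+00 -2.0000e-04 -8.9300e-02] F [-0.52  2.07  6.33] M [-0.675  0.299 -0.144] 21.6
```

Request:
carry_out(moves=[0, 0, -0.001, 0, 0, 0, 0, 0, 0, -0.002, 0, 0, 0, 0, 0, 0, -0.004, 0, 0, 0, 0, 0, 0, -0.006, 0, 0, 0, 0, 0, 0, -0.008, 0, 0, 0, 0, 0, 0, -0.01, 0, 0, 0, 0, 0, 0, -0.012, 0, 0, 0, 0, 0, 0, -0.012, 0, 0, 0, 0])

```text
time: 24.55
tool_pos: [577.3, -36.6, 184.2]
tcp_rot: [-3.141, -0.0, -0.089]
contact_force: [0.4, -0.1, -1.3]
grip_width: 21.9
```

```bash
python3 - <<'E'
from h import *
st();a=capture('top');st();b=capture('side');st();
a=np.clip(a.astype(float)*1.6,0,255).astype(np.uint8);b=np.clip(b.astype(float)*1.5,0,255).astype(np.uint8)
crop(a,370,145,60,40,12,'t11');crop(b,300,130,60,50,12,'s11')
E
```

```text
24.55 [577.32 -36.6  184.16] [-3.1409e+00 -2.0000e-04 -8.9300e-02] F [ 0.4  -0.11 -1.34] M [0.087 0.057 0.028] 21.9
24.6 [577.31 -36.62 184.15] [-3.1409e+00 -2.0000e-04 -8.9400e-02] F [-0.2  -0.27 -1.6 ] M [ 0.086  0.07  -0.028] 22.0
24.65 [577.28 -36.61 184.11] [-3.1409e+00 -2.0000e-04 -8.9400e-02] F [ 0.31  0.49 -2.54] M [ 0.029  0.03  -0.014] 22.1
```

View pics/t11.png

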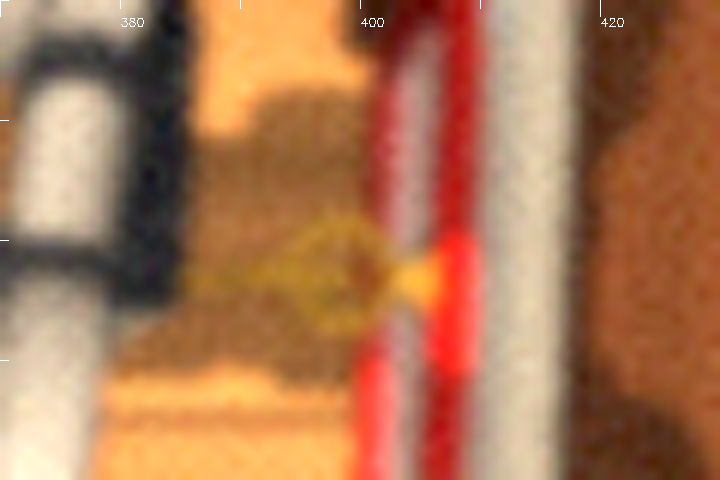

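View pics/s11.png

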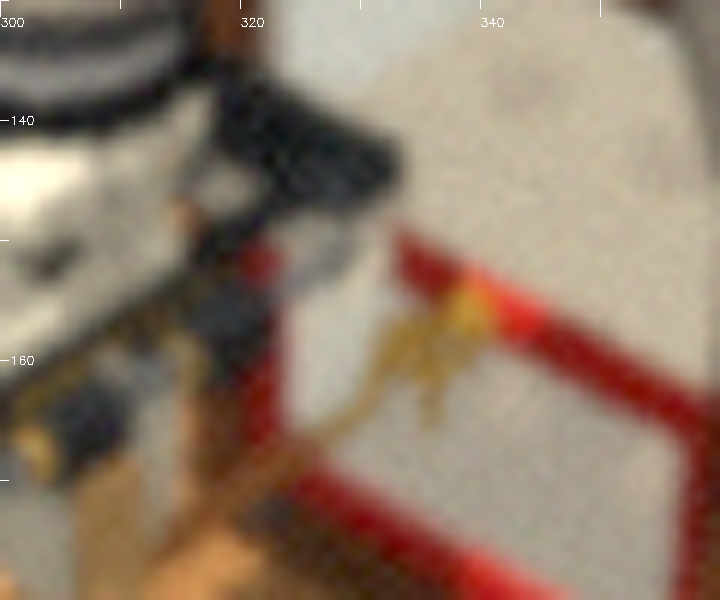

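Request:
carry_out(moves=[0, 0, -0.01, 0, 0, 0, 0, 0, 0, -0.025, 0, 0, 0, 0, 0, 0, -0.042, 0, 0, 0, 0, 0, 0, -0.06, 0, 0, 0, 0, 0, 0, -0.08, 0, 0, 0, 0, 0, 0, -0.1, 0, 0, 0, 0, 0, 0, -0.12, 0, 0, 0, 0, 0, 0, -0.14, 0, 0, 0, 0])

```text
time: 25.45
tool_pos: [577.3, -36.7, 240.9]
tcp_rot: [-3.141, -0.0, -0.089]
contact_force: [-0.2, 0.9, -2.2]
grip_width: 22.2
```

```bash
python3 - <<'E'
from h import *
st();a=capture('top');b=capture('side');st();
a=np.clip(a.astype(float)*1.6,0,255).astype(np.uint8);b=np.clip(b.astype(float)*1.5,0,255).astype(np.uint8)
crop(a,370,145,60,40,12,'t12');crop(b,300,120,65,60,11,'s12')
mv(580,-6,240,-.091)
E
```

```text
25.45 [577.28 -36.65 240.93] [-3.1409e+00 -4.0000e-04 -8.9300e-02] F [-0.18  0.91 -2.18] M [ 0.084  0.037 -0.06 ] 22.2
25.55 [577.87 -36.75 241.61] [-3.1412e+00 -2.7000e-03 -8.9300e-02] F [-0.07  0.09 -1.53] M [0.068 0.021 0.006] 21.8
move [-0.0016, -0.077, 0.0041] [-0.001, -0.005, 0.003] d 30.9
```

View pics/s12.png

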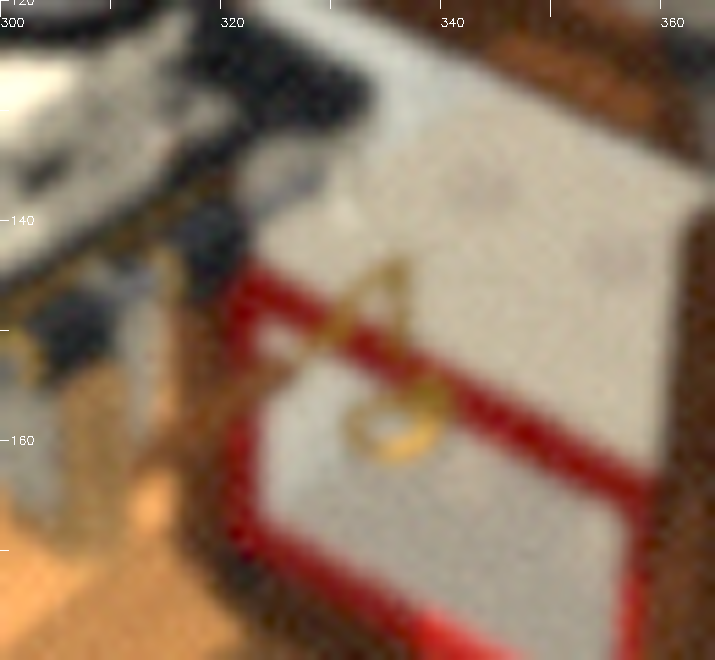

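View pics/t12.png

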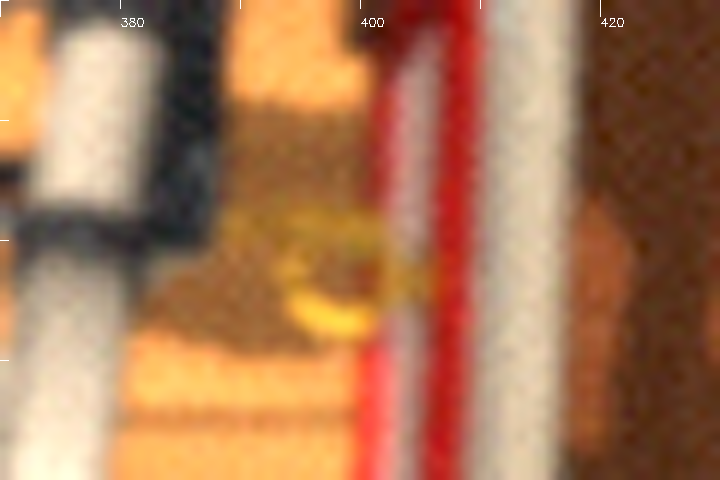

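Request:
carry_out(moves=[0, -0.02, -0.01, 0, 0, 0, 0, 0, -0.05, -0.03, 0, 0, 0, 0, 0, -0.09, -0.05, 0, 0, -0.05, 0, 0, -0.15, -0.05, 0, 0, -0.12, 0, 0, -0.22, -0.05, 0, 0, -0.2, 0, -0.02, -0.3, -0.05, 0, 0, -0.28, 0, -0.06, -0.37, -0.05, 0, 0, -0.35, 0, -0.1, -0.43, -0.05, 0, 0, -0.4, 0])

```text
time: 26.35
tool_pos: [552.6, 141.1, 261.9]
tcp_rot: [-3.141, -0.003, 0.124]
contact_force: [-0.5, 0.1, -1.9]
grip_width: 22.0
```

```bash
python3 - <<'E'
from h import *
st();mv(462.5,215.3,180,.208)
E
```

```text
26.35 [552.63 141.1  261.95] [-3.1412e+00 -3.0000e-03  1.2430e-01] F [-0.53  0.1  -1.9 ] M [ 0.053 -0.017  0.006] 22.0
move [-0.2012, -0.2119, 0.2043] [-0.001, -0.006, -0.16] d 142.6
```

Request:
carry_out(moves=[-0.03, -0.03, 0.02, 0, 0, -0.03, 0, -0.07, -0.07, 0.06, 0, 0, -0.06, 0, -0.11, -0.12, 0.11, 0, -0.002, -0.1, 0, -0.15, -0.16, 0.15, 0, -0.004, -0.13, 0, -0.185, -0.195, 0.185, 0, -0.006, -0.15, 0, -0.2, -0.21, 0.204, 0, -0.006, -0.16, 0, -0.201, -0.212, 0.204, 0, -0.006, -0.16, 0, -0.201, -0.212, 0.204, 0, -0.006, -0.16, 0])

```text
time: 27.15
tool_pos: [463.4, 215.8, 180.9]
tcp_rot: [-3.141, -0.002, 0.209]
contact_force: [0.1, -0.8, -1.4]
grip_width: 22.0
```

```bash
python3 - <<'E'
from fit import *
st();a=capture('top');b=capture('side');st();
crop(a,240,170,100,70,8,'t13');crop(b,250,190,90,100,6,'s13')
o=get_obs()
p=[o['tool_pos'][0],o['tool_pos'][1],o['tcp_rot'][2]-np.pi/2]
for L in((150,0,-22),(147,0,-59),(124,0,-22),(95,0,-34)):
    P=pose(p,o['tool_pos'][2]+4.8,L); print(L,P.round(1),'top',(proj('top',P)+.45).round(1),'side',(proj('side',P)+.45).round(1))
mv(462.5,215.3,100,.208)
E
```

```text
27.15 [463.38 215.76 180.93] [-3.1414e+00 -1.6000e-03  2.0880e-01] F [ 0.1  -0.85 -1.39] M [ 0.02   0.007 -0.014] 22.0
27.25 [463.78 215.22 181.01] [-3.1413e+00 -2.0000e-03  2.0760e-01] F [ 0.5  -0.62 -1.3 ] M [ 0.055 -0.005  0.013] 22.0
(150, 0, -22) [[494.7  68.4 163.8]] top [[315.6 191.5]] side [[304.9 207. ]]
(147, 0, -59) [[494.1  71.4 126.8]] top [[314.9 193.8]] side [[304.8 215.9]]
(124, 0, -22) [[489.3  93.9 163.8]] top [[307.1 193.3]] side [[300.8 212.5]]
(95, 0, -34) [[483.4 122.3 151.8]] top [[298.  195.9]] side [[296.4 221.5]]
move [-0.0035, -0.0008, 0.2025] [-0.0, -0.004, -0.001] d 81.0
```

View pics/t13.png

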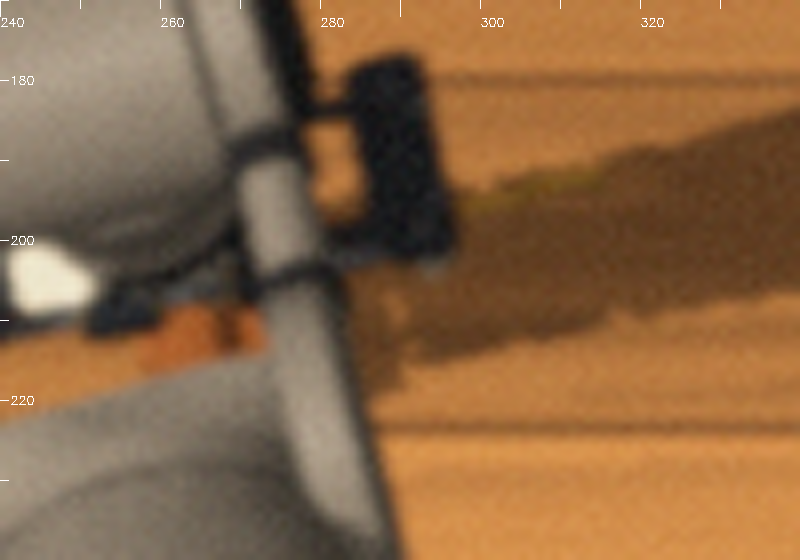

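View pics/s13.png

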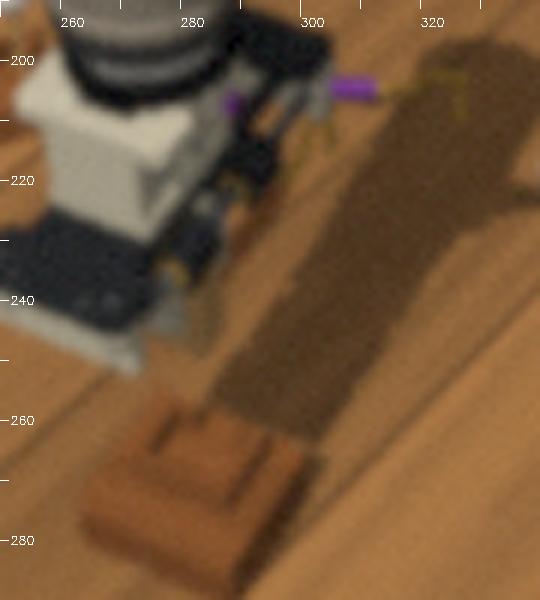

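Request:
carry_out(moves=[-0.001, 0, 0.02, 0, 0, 0, 0, -0.0035, 0, 0.06, 0, -0.004, 0, 0, -0.0035, -0.001, 0.1, 0, -0.004, 0, 0, -0.0035, -0.001, 0.14, 0, -0.004, 0, 0, -0.0035, -0.001, 0.175, 0, -0.004, 0, 0, -0.0035, -0.001, 0.195, 0, -0.004, 0, 0, -0.0035, -0.001, 0.2, 0, -0.004, 0, 0, -0.0035, -0.001, 0.2, 0, -0.004, 0, 0])

```text
time: 28.05
tool_pos: [462.8, 215.3, 101.0]
tcp_rot: [-3.141, 0.0, 0.207]
contact_force: [-0.1, -0.4, -1.8]
grip_width: 22.1
```

```bash
python3 - <<'E'
from fit import *
st();b=capture('side');st();
crop(b,250,210,90,90,6,'s14')
mv(462.5,215.3,80,.208)
E
```

```text
28.05 [462.76 215.26 101.05] [-3.1413  0.      0.2072] F [-0.09 -0.45 -1.77] M [ 0.008  0.009 -0.032] 22.1
28.1 [462.95 215.37 101.41] [-3.1413e+00 -7.0000e-04  2.0730e-01] F [-0.04  0.04 -1.33] M [ 0.045 -0.009 -0.023] 21.9
move [-0.0012, -0.0001, 0.0535] [-0.001, -0.001, -0.001] d 21.4
```

View pics/s14.png

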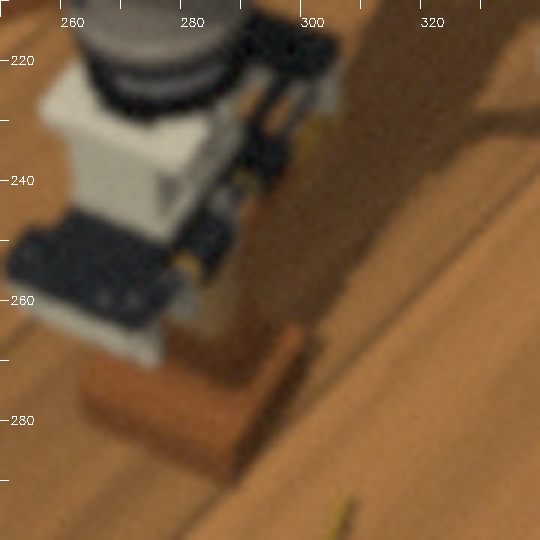

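Request:
carry_out(moves=[-0.001, 0, 0.003, 0, 0, 0, 0, -0.001, 0, 0.008, 0, 0, 0, 0, -0.001, 0, 0.013, 0, 0, 0, 0, -0.001, 0, 0.019, 0, 0, 0, 0, -0.001, 0, 0.025, 0, 0, 0, 0, -0.001, 0, 0.031, 0, 0, 0, 0, -0.001, 0, 0.036, 0, 0, 0, 0, -0.001, 0, 0.04, 0, 0, 0, 0])

```text
time: 28.9
tool_pos: [462.5, 215.3, 85.2]
tcp_rot: [-3.141, -0.0, 0.207]
contact_force: [-0.4, 0.1, -2.3]
grip_width: 21.6
```

```bash
python3 - <<'E'
from fit import *
st();mv(462.5,215.3,79.5,.208)
E
```

```text
28.9 [462.49 215.29  85.16] [-3.1413e+00 -5.0000e-04  2.0730e-01] F [-0.41  0.1  -2.34] M [-0.003  0.015 -0.017] 21.6
move [0.0, -0.0, 0.0142] [-0.001, -0.001, -0.001] d 5.7
```

In the pocket with no contact force so far. I'll lower the last 6 mm.

Request:
carry_out(moves=[0, 0, 0.002, 0, 0, 0, 0, 0, 0, 0.005, 0, 0, 0, 0, 0, 0, 0.008, 0, 0, 0, 0, 0, 0, 0.011, 0, 0, 0, 0, 0, 0, 0.013, 0, 0, 0, 0, 0, 0, 0.0145, 0, 0, 0, 0, 0, 0, 0.0145, 0, 0, 0, 0, 0, 0, 0.0145, 0, 0, 0, 0])

```text
time: 29.7
tool_pos: [462.5, 215.3, 79.4]
tcp_rot: [-3.141, -0.001, 0.207]
contact_force: [0.1, 0.3, -1.3]
grip_width: 22.1
```

```bash
python3 - <<'E'
from fit import *
st();b=capture('side');st()
E
```

```text
29.7 [462.54 215.31  79.41] [-3.1413e+00 -6.0000e-04  2.0730e-01] F [ 0.11  0.31 -1.35] M [ 0.042  0.085 -0.047] 22.1
29.75 [462.53 215.31  79.41] [-3.1413e+00 -6.0000e-04  2.0730e-01] F [-0.28 -0.18 -1.51] M [ 0.009  0.054 -0.024] 21.6
```

Request:
carry_out(moves=[0, 0, 0.0005, 0, 0, 0, 0, 0, 0, 0.001, 0, 0, 0, 0, 0, 0, 0.0015, 0, 0, 0, 0, 0, 0, 0.002, 0, 0, 0, 0, 0, 0, 0.0025, 0, 0, 0, 0, 0, 0, 0.003, 0, 0, 0, 0, 0, 0, 0.003, 0, 0, 0, 0, 0, 0, 0.003, 0, 0, 0, 0])

```text
time: 30.55
tool_pos: [462.6, 215.3, 79.2]
tcp_rot: [-3.141, -0.001, 0.207]
contact_force: [-2.3, -1.9, 8.7]
grip_width: 22.0
```

```bash
python3 - <<'E'
from fit import *
st();b=capture('side');st()
E
```

```text
30.55 [462.64 215.34  79.18] [-3.1413e+00 -1.3000e-03  2.0740e-01] F [-2.26 -1.91  8.68] M [-0.238  0.716 -0.027] 22.0
30.6 [462.64 215.31  79.17] [-3.1413e+00 -1.3000e-03  2.0740e-01] F [-2.32 -1.81  9.54] M [-0.244  0.739  0.019] 21.8
```

Request:
carry_out(moves=[0, 0, 0, 0, 0, 0, 0, 0, 0, 0, 0, 0, 0, 0, 0, 0, 0, 0, 0, 0, 0.4, 0, 0, 0, 0, 0, 0, 0.8, 0, 0, 0, 0, 0, 0, 1, 0, 0, 0, 0, 0, 0, 1, 0, 0, 0, 0, 0, 0, 1, 0, 0, 0, 0, 0, 0, 1])

```text
time: 31.4
tool_pos: [462.6, 215.3, 79.1]
tcp_rot: [-3.141, -0.001, 0.207]
contact_force: [0.2, -0.1, 0.8]
grip_width: 65.2
```

```bash
python3 - <<'E'
from fit import *
st()
E
```

```text
31.4 [462.61 215.32  79.14] [-3.1413e+00 -1.2000e-03  2.0740e-01] F [ 0.19 -0.06  0.78] M [ 0.049  0.054 -0.07 ] 65.2
```

Request:
carry_out(moves=[0, 0, 0, 0, 0, 0, 1, 0, 0, -0.01, 0, 0, 0, 1, 0, 0, -0.05, 0, 0, 0, 1, 0, 0, -0.12, 0, 0, 0, 1, 0, 0, -0.22, 0, 0, 0, 1, 0, 0, -0.33, 0, 0, 0, 1, 0, 0, -0.43, 0, 0, 0, 1, 0, 0, -0.5, 0, 0, 0, 1])

```text
time: 32.2
tool_pos: [462.7, 215.4, 282.6]
tcp_rot: [-3.141, -0.005, 0.207]
contact_force: [1.3, 0.6, 0.1]
grip_width: 92.1
```

Request:
carry_out(moves=[-0.02, 0.05, 0, 0, 0, 0, 1, -0.05, 0.15, 0, 0, 0, 0, 1, -0.1, 0.25, 0, 0, 0, 0, 1, -0.15, 0.35, 0, 0, 0, 0, 1, -0.2, 0.45, 0, 0, 0, 0, 1, -0.23, 0.52, 0, 0, 0, 0, 1, -0.24, 0.56, 0, 0, 0, 0, 1, -0.24, 0.56, 0, 0, 0, 0, 1])

```text
time: 33.0
tool_pos: [414.8, -25.3, 282.3]
tcp_rot: [3.142, -0.006, 0.204]
contact_force: [-0.2, 0.6, 0.5]
grip_width: 91.9
```

```bash
python3 - <<'E'
from fit import *
st();a=capture('top');b=capture('side')
cv2.imwrite('pics/t15f.png',a[:,:,::-1])
cv2.imwrite('pics/s15f.png',b[:,:,::-1])
crop(a,240,170,100,70,8,'t15');crop(b,250,220,80,75,8,'s15')
E
```

```text
33.0 [414.75 -25.29 282.35] [ 3.1415 -0.0057  0.2042] F [-0.22  0.56  0.51] M [0.074 0.04  0.046] 91.9
```

View pics/t15f.png

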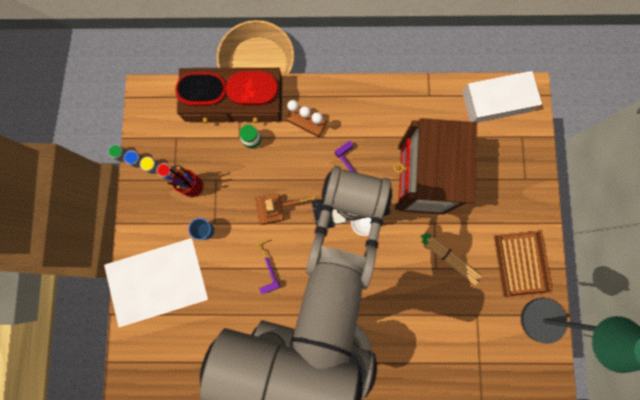

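View pics/s15f.png

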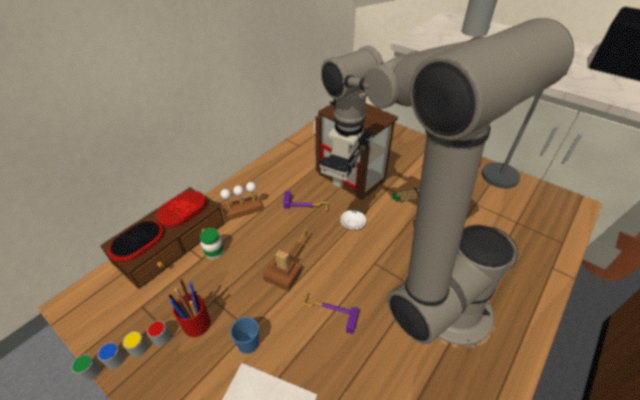

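View pics/s15.png

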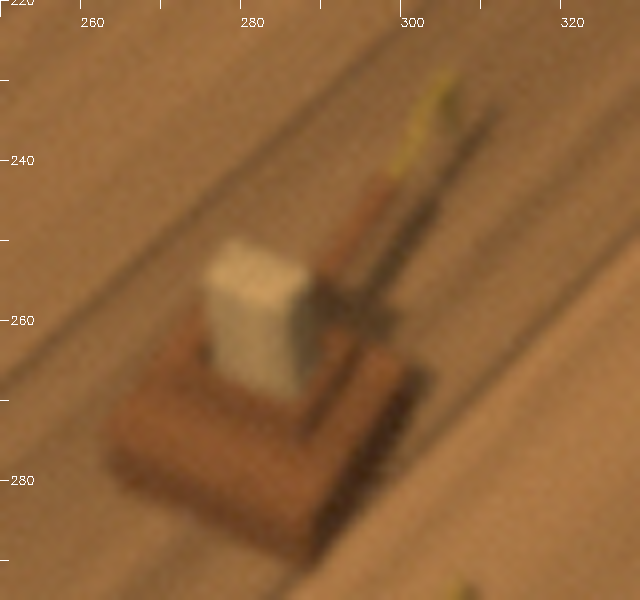

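View pics/t15.png

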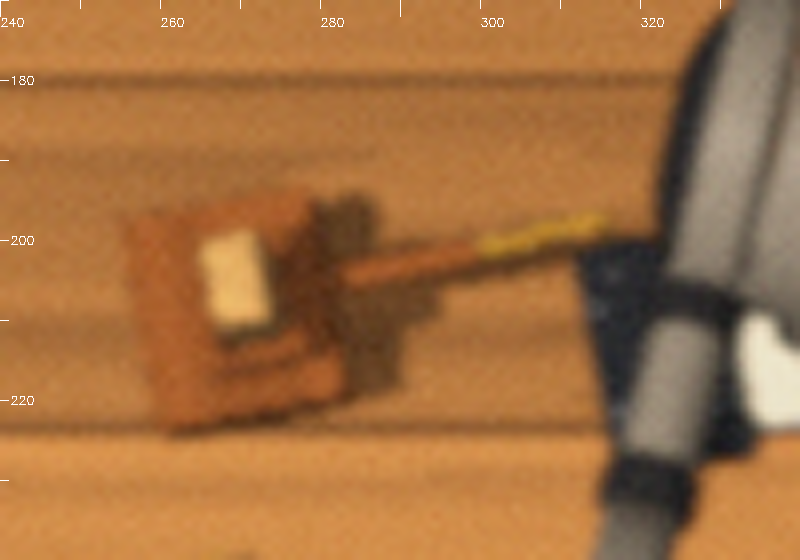

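```bash
python3 - <<'E'
from h import *
a=capture('top')
a2=np.clip(a.astype(float)*1.6,0,255).astype(np.uint8)
crop(a2,370,145,60,40,12,'t16')
t=lambda k:cv2.imread(f'pics/{k}.png')
# compare the sash/stile strip between crops via template match (12x scale)
for k in('t12','t16'):
    r=t('t11')[180:400,380:490]; m=cv2.matchTemplate(t(k),r,cv2.TM_CCOEFF_NORMED); print(k,cv2.minMaxLoc(m))
r=t('s11'); r=cv2.resize(r,None,fx=11/12,fy=11/12)[240:500,370:640]
print(cv2.minMaxLoc(cv2.matchTemplate(t('s12'),r,cv2.TM_CCOEFF_NORMED)),'expect',(370,240+110))
E
```

```text
t12 (-0.6043596267700195, 0.8164693117141724, (343, 81), (380, 178))
t16 (-0.49886447191238403, 0.8355935215950012, (334, 260), (379, 180))
(-0.4780333936214447, 0.9325954914093018, (380, 53), (370, 349)) expect (370, 350)
```

View pics/t16.png

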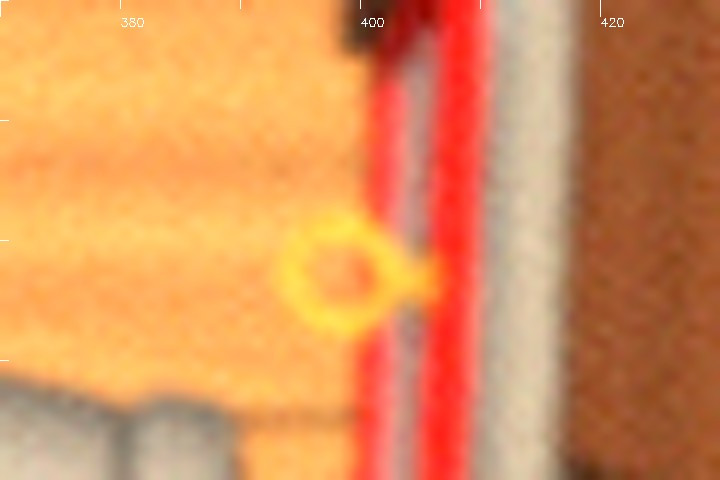

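The sash hasn't shifted since I unhooked (within 0.1 px), the pole is back where it was, and the arm is clear. Handing in.

```bash
python3 -c "
from plant import *
print(close_job())"
```

```text
the job is handed in; nothing more can be done
None
```

The job is done and handed in at about 33 s of the 67 s allowed; `close_job` gives no verdict. I hooked the pole into the ring and drew the sash down until the rubber stop took load. I pulled there at about 8 N for nearly 2 s, then unhooked and put the pole back in its rest.

**Stop:** the load came on with the tool at about z = 180 mm, roughly 9 cm of sash travel.

**Pull:** the wrist's vertical force rose from about −1.5 N with the pole hanging free to about +6.5 N, which makes about 8 N. The moment reading gave less, 5 to 7 N depending on its assumed reference point. A side force of 1–2 N also showed during the hold and vanished once the hook was lifted clear. I relied on the vertical force.

**Last checks:**
- **Sash:** it stayed down after unhooking; the images before and after match to within about 0.1 px.
- **Pole:** its grip and hook lie at the same pixels as at the start in both views.
- **Seating:** lowering the last millimetre into the rest pressed it with about 10 N, which I eased before opening the fingers.
- **Surroundings:** the other things look unmoved, though the paint dish was partly hidden by the arm in the last top view. The gripper stands open and clear of everything.

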